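# Recover a spanner dropped behind the battery packs

## Task

A spanner has slipped into the mower's battery bay behind the two packs. Lift off the hold-down bar and lay it on the rubber mat, stand both packs on the mat too, then fetch the spanner and lay it flat in the tool tray while everything else is still out of the bay. Then put each pack back in the seat it fits, and lay the hold-down bar back in its two saddles across the packs; keep the packs upright and set them down gently.

Things in the scene. Friction and masses are not known exactly. Their poses are not given: they have to be found in the camera images.
- bay: Fixed blue-grey tray 240 (x, away from the robot) by 250 mm (y), floor 6 thick, walls 36 high; origin: centre of underside. Two posts on the side walls at x -86, y +-118: saddles 104 mm above the bench with flared 22 mm prongs, 6 mm play for the bar. Pack seats at x -30, y +55 and -55 (which is which varies). The spanner lies on the bare floor behind, near x +72, y 0; rear wall inside at x +113.
- seat_wide: Fixed seat in the bay for the wide pack: black plate 162 x 108 mm, sloping lime ribs 17 mm high round a pocket 150 (x) by 94 mm (y), 5 mm play each side, 8 at the mouth. Origin: centre of the plate's underside, 6 mm above the bench. The pack stands on the plate, 3 mm above the origin, centred, axes parallel (either way round).
- seat_slim: Fixed seat in the bay for the slim pack: as seat_wide in outside size, ribs, heights and origin, but with filler cheeks so that the pocket is 150 (x) by 64 mm (y).
- pack_wide: Loose wide battery pack, black with lime side strips: body 140 (x) by 84 (y) by 92 mm high, about 0.8 kg. Origin: centre of underside. Carry handle on top: straight bar along x, 66 long, 22 wide (y), from 116 to 130 mm above the origin, a 12 mm post at each end, 24 mm free below; grip it across y from above. Starts upright in seat_wide, its front shoulder under the bar.
- pack_slim: Loose slim battery pack: as pack_wide in length, height, handle and origin, but the body is 54 mm wide (y), about 0.55 kg. Starts upright in seat_slim, its front shoulder under the bar.
- hold_bar: Loose hold-down bar: flat dark steel 20 (x) by 262 (y) by 8 mm, 0.2 kg, with a black grip block at its middle, 22 (x) by 46 mm (y), from 8 to 36 mm above the origin; grip it across x from above. Origin: centre of underside. Starts (and belongs) in the two saddles, across the front tops of the packs: origin at bay x -86, y 0, 104 mm above the bench.
- spanner: Loose steel combination spanner, 150 mm long (x), heads 25 mm wide and 9 thick, shank 12 mm wide (y), top 8 mm above the origin, 0.1 kg. Origin: middle of underside. Starts on the bay floor (6 mm above the bench) behind the packs, along the bay's y. Grip the shank across y from above once the packs are gone.
- mat: Fixed black ribbed rubber mat, 240 (x) by 230 mm (y), 4 mm thick, empty. Origin: centre of underside, on the bench. The bar and both packs are parked on it, their middles over the mat; the bar may overhang.
- tool_tray: Fixed open aluminium tray, outside 210 (x) by 96 (y) by 26 mm high, walls and floor 3 mm thick, empty. Origin: centre of underside, on the bench. The spanner belongs flat on its floor, along x, about in the middle.
There are look-alikes about, which are no part of the job. What is shaped like the pack_slim but blue is not meant.

How it is judged:
By the outcome, as a careful person would: the job done as asked, in the order asked, and still so for the second after the job is handed in, with the robot touching nothing.
It also fails if it takes over 147 s, if anything falls off the work surface, if the arm or the gripper's body presses on something with over 40 N, if the wrist force passes 120 N, or if a joint passes its speed limit or range.

## Robot

A 7-joint arm with a two-finger parallel gripper is mounted at the origin on the work surface. World frame = base frame: x ahead of the robot, y to its left, z up, the work surface at z = 0. Lengths are in m, angles in rad, forces in N, time in s.
With the tool pointing down it reaches from about 0.425 to 0.925 m from the base axis. Payload 6.8 kg.
Tool frame: the origin (TCP) lies midway between the tips of the shut fingers; the grasp point (between the pads) lies 19 mm behind it (ctrl.hold_point_z is the distance from the TCP to the grasp point, in m); z points along the fingers, y is the line along which they close (so a half turn about z gives the same grasp; the last joint's range is limited). The gripper opens to 85 mm and grips with 20 to 120 N. Pads are 22 mm wide; open, the fingers measure 114 mm over their backs; the gripper's body (76 mm by 85 mm) begins 54 mm behind the grasp point. The pads swing forward as they close: fully open they stand 13 mm farther back than shut.
Start: joints at [1.09, 0.477, 0.022, 1.555, -0.011, 1.109, -0.083], TCP at [0.246, -0.629, 0.231] pointing down, gripper open.
Joint ranges: [-2.96, 2.96], [-0.34, 2.1], [-1.41, 1.46], [0.24, 2.44], [-1.37, 4.51], [0.17, 1.92], [-2.96, 2.96]. Speed limits (rad/s): [2.39, 2.39, 3.14, 3.14, 3.14, 3.14, 3.14].

## Interface

Orientations are given as a unit quaternion [w, x, y, z].
In Python, from cell import ctrl gives the robot as it stands.
- The arm moves only by the shell command python3 -m inch 'ROWS' [FORCE]. ROWS is JSON, a list of rows, each a list of 3 entries, a list of its own where there are three numbers: the shift along the tool's x, y, z in units of 30 mm (1.0 is 30 mm), then the turn, a rotation vector about the tool's x, y, z in units of 6 degrees (1.0 is 6 degrees), then the opening, from 0 (shut) to 1 (fully open). A call has 1 to 8 rows; each row is the pose to reach, as a shift and turn from the pose commanded when the call began, along the tool's axes at that moment; what a row does not reach only later rows make up. A row lasts 1/10 s, in which the tool goes at most 50 mm and 8.59 degrees, less where a joint would pass 70% of its speed; a pose out of reach is approached as far as the arm can. A call with a gripper value outside its range is refused whole. The fingers move at their own pace and stop on an object; FORCE is the grip in N (left out, the last holds). Time passes only in rows, so rows that repeat a pose let the fingers close. It gives the time, the measured TCP pose, the force, the opening and the grip force at its end, in the units of the state.
- ctrl.observe(): the state, without advancing time (a new reading comes with each control period).
- ctrl.read_camera(name): name is "scene" or "top" or "wrist"; returns a dict with "image" (420x560x3 uint8, red, green, blue), "range_z" (420x560 float32, m along the optical axis (not along the pixel's ray), 0 where there is no reading), "fx", "fy", "cx", "cy" (pixels), "D" ([k1, k2, p1, p2, k3] as OpenCV has them; the pictures are not rectified), "view" (4x4, takes a point from world to camera coordinates). Camera axes: x right, y down, z forward; pixel columns grow to the right and rows downward; lengths in m; the calibration is good to about 2 mm. A picture is of the moment at which its call begins.
- ctrl.job_done(): hands the job in; it is judged then, once.
Trained networks look in a picture, given as the dict that the camera call returned (one of the last four; its "shot" number tells which), for a name from the list of things; names that differ only in an ending like _2 or _b are one class to them, and where a whole thing is asked for, a point or a joint stands for the part that bears it (a point fixed in the world has none). Each returns a list of dicts, best first, with "p" (0 to 1); they miss things now and then, are a little off and sometimes report something else, mostly with a low value. They report only what shows in the picture. A call takes as long as a camera call. They do not tell look-alikes from the thing itself.
- ctrl.recognise(picture, query): "extent" ([left, top, width, height] in pixels, round what is visible of it).
- ctrl.landmark_of(picture, query): "at" ([column, row] in pixels: a listed point, or the origin of a listed thing).
The state is a dict: "time": time; "joints": joint angles; "qd": joint speeds; "joint_efforts": joint torques, N m; "eef_pos": TCP position; "tool_rot": TCP orientation; "contact_force": force on the tool from outside, world axes, zero at the start; "ft_torque": the same for the moment, N m; "grip_width": finger opening in m; "grip_force": force on a finger pad.
Only numpy, scipy, OpenCV 4.12 (cv2) and the standard library are available. Lean on these libraries where they do the work, as an engineer would, in place of code of your own. Each camera call takes 0.05 s, during which the arm holds its last target. There are 200 camera calls.

## Working session

There is one attempt and no reset: what is moved stays moved. The work goes in short steps, Python scripts to look and compute and a shell command to move; the robot and the scene stay as the last step left them, time stands still between calls to the robot, and variables do not carry over. Pictures are saved under pics/ and viewed, at most 14 in all, crops included, and the job is handed in when it is done.

```bash
ls; mkdir -p pics; cat > h.py <<'E'
import numpy as np, cv2
from cell import ctrl
N=['bay','seat_wide','seat_slim','pack_wide','pack_slim','hold_bar','spanner','mat','tool_tray']
def world(p,u,v,z=None,d=None):
    K=np.array([[p['fx'],0,p['cx']],[0,p['fy'],p['cy']],[0,0,1]],float)
    r=cv2.undistortPoints(np.array([[[u,v]]],float),K,np.array(p['D'],float))[0,0]
    V=np.array(p['view']);R=V[:3,:3];c=-R.T@V[:3,3];w=R.T@np.array([r[0],r[1],1])
    if d is None: d=(z-c[2])/w[2]
    return c+w*d
def cloud(p):
    K=np.array([[p['fx'],0,p['cx']],[0,p['fy'],p['cy']],[0,0,1]],float)
    vv,uu=np.mgrid[0:420,0:560]
    r=cv2.undistortPoints(np.stack([uu,vv],-1).reshape(-1,1,2).astype(float),K,np.array(p['D'],float)).reshape(420,560,2)
    V=np.array(p['view']);R=V[:3,:3]
    d=np.array(p['range_z'],float)
    P=np.concatenate([r,np.ones((420,560,1))],-1)*d[...,None]
    W=(P-V[:3,3])@R
    W[d==0]=np.nan
    return W
def save(p,n): cv2.imwrite('pics/'+n,cv2.cvtColor(p['image'],cv2.COLOR_RGB2BGR))
E
python3 - <<'E'
from h import *
for n in ['top','scene']:
    p=ctrl.read_camera(n); save(p,n+'1.png'); np.save(n+'1.npy',cloud(p))
    W=cloud(p)
    for q in N:
        for r in ctrl.landmark_of(p,q)[:3]:
            u,v=r['at']; print(n,q,round(r['p'],2),np.round(r['at']),np.round(W[int(v),int(u)],3))
o=ctrl.observe();print(o)
E
```

```text
pics
top seat_wide 0.94 [164. 187.] [0.528 0.317 0.103]
top seat_slim 0.7 [201. 192.] [0.516 0.22  0.101]
top pack_wide 0.59 [165. 188.] [0.528 0.313 0.1  ]
top pack_wide 0.56 [388. 190.] [ 0.537 -0.283  0.006]
top pack_slim 0.71 [196. 192.] [0.518 0.231 0.101]
top pack_slim 0.65 [186. 263.] [0.334 0.25  0.11 ]
top hold_bar 0.77 [176. 208.] [0.471 0.272 0.141]
top spanner 0.65 [179. 157.] [0.629 0.307 0.002]
top spanner 0.44 [289. 182.] [ 0.558 -0.009  0.004]
top mat 0.65 [288. 184.] [ 0.55  -0.006  0.004]
top tool_tray 0.87 [389. 192.] [ 0.532 -0.289  0.003]
scene bay 0.92 [385. 282.] [0.578 0.285 0.02 ]
scene seat_slim 0.75 [366. 264.] [0.586 0.229 0.103]
scene pack_wide 0.58 [413. 274.] [0.582 0.328 0.103]
scene pack_slim 0.72 [398. 198.] [0.358 0.274 0.038]
scene pack_slim 0.69 [369. 259.] [0.574 0.231 0.104]
scene hold_bar 0.9 [398. 228.] [0.485 0.279 0.11 ]
scene spanner 0.8 [385. 310.] [0.638 0.297 0.012]
scene mat 0.86 [270. 243.] [0.549 0.003 0.007]
scene tool_tray 0.71 [159. 210.] [ 0.539 -0.291  0.005]
{'time': 1.0, 'joints': array([ 1.08992287,  0.47696214,  0.02238632,  1.55540115, -0.0115097 ,
        1.10931102, -0.08309354]), 'qd': array([-1.35316869e-04,  9.38893421e-05,  4.20665117e-04, -4.21493595e-04,
       -1.89112743e-03,  3.09340635e-04, -9.31951824e-04]), 'joint_efforts': array([-3.76786738e-04, -5.96328843e+01,  1.60645165e+00, -2.81551230e+01,
        1.24789338e-02,  1.59187643e-03,  9.56569096e-06]), 'eef_pos': array([ 0.24585658, -0.62864781,  0.23133256]), 'tool_rot': array([1.86412852e-05, 9.82680853e-01, 1.85306070e-01, 2.03996484e-05]), 'contact_force': array([ 0.02815674, -0.3585381 , -0.3608686 ]), 'ft_torque': array([ 0.00800933, -0.08141983,  0.01695556]), 'grip_force': 0.0, 'grip_width': 0.08534453955907367}
```

View pictures.

View pics/top1.png

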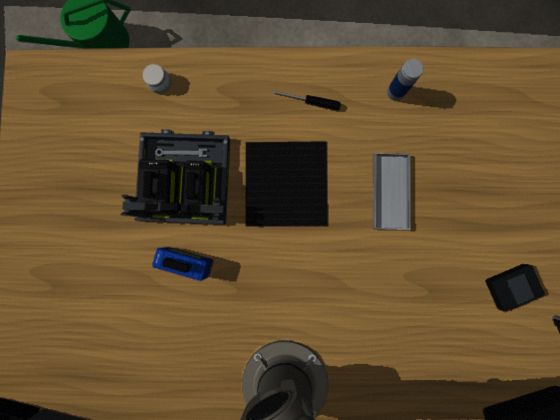

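View pics/scene1.png

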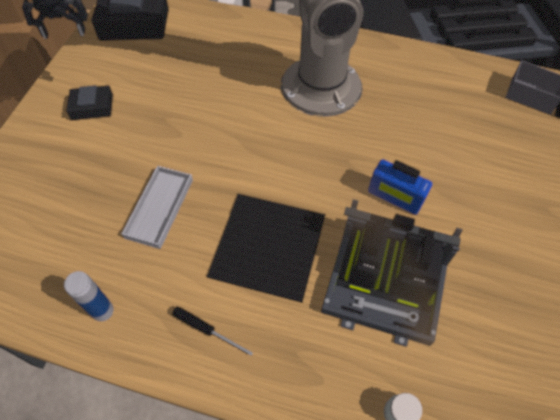

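```bash
python3 - <<'E'
from h import *
im=cv2.imread('pics/top1.png'); W=np.load('top1.npy')
def rect(m,name,W=W):
    n,l,s,c=cv2.connectedComponentsWithStats(m.astype(np.uint8))
    for i in range(1,n):
        if s[i,4]<25: continue
        P=W[l==i]; r=cv2.minAreaRect((P[:,:2]*1000).astype(np.float32)); print(name,s[i,:],np.round(r[0],1),np.round(r[1],1),round(r[2],1),'z',np.round(np.median(P[:,2]),4))
for n,W in [('top',W),('scene',np.load('scene1.npy'))]:
    z=W[...,2]; reg=(W[...,0]>.3)&(W[...,0]<.75)&(W[...,1]>-.4)&(W[...,1]<.5)
    rect(reg&(z>.126)&(z<.155),n+' hi',W)
    rect(reg&(z>.092)&(z<.108),n+' body',W)
    rect(reg&(z>.028)&(z<.042),n+' wall',W)
    rect(reg&(z>.018)&(z<.028),n+' tray',W)
g=cv2.cvtColor(im,cv2.COLOR_BGR2HSV)
dark=(g[...,2]<60)
rr=np.zeros_like(dark);rr[135:235,236:340]=1
W=np.load('top1.npy')
rect(dark&rr&(abs(W[...,2])<.02),'mat')
c=im[120:285,110:240]; cv2.imwrite('pics/crop1.png',cv2.resize(cv2.convertScaleAbs(c,alpha=1.8,beta=20),None,fx=3.6,fy=3.6,interpolation=cv2.INTER_CUBIC))
E
```

```text
top hi [142 171  12  27 254] [531.8 346.6] [22.2 65.6] 88.9 z 0.1383
top hi [186 172  11  27 248] [529.8 237.1] [22.6 65.9] 88.9 z 0.1379
top hi [160 202  20  10 169] [474.9 288.5] [46.4 22. ] 85.6 z 0.1392
top hi [162 259  27  14 217] [328.4 273.1] [66.4 21.7] 74.8 z 0.1293
top body [ 136  159   35   44 1083] [545.2 346.3] [ 85.5 114.4] 88.7 z 0.1011
top body [183 161  23  45 627] [540.3 236.8] [ 55.3 116. ] 88.6 z 0.1009
top body [124 196   8   6  29] [497.5 410.7] [13.6 15.2] 0.7 z 0.1042
top body [124 210   7   6  26] [461.1 411.3] [13.3 14.5] 1.2 z 0.1018
top body [136 210  31   3  62] [465.4 348.3] [79.   5.1] 89.6 z 0.0982
top body [184 212  19   3  30] [462.3 238.3] [47.   4.4] 86.5 z 0.098
top body [153 249  24  20 140] [340.1 310.8] [54.9 46. ] 76.1 z 0.0941
top body [178 256  27  20 196] [326.3 241.3] [48.8 68.1] 0.8 z 0.0938
top wall [138 132  91  72 870] [591.8 289.3] [251.9 191. ] 88.1 z 0.0354
top wall [174 164   4  39  59] [546.5 305.1] [  2.8 105.3] 89.4 z 0.0345
top wall [134 213  91  12 404] [447.2 293. ] [250.5  21. ] 87.1 z 0.0356
top tray [143 137   7  22  34] [
[... 2127 characters left out ...]
0 100] [532.2 293.9] [  6.  130.7] 88.0 z 0.0234
scene tray [351 278  23  11  47] [598.7 234. ] [53.1  7.9] 84.3 z 0.0233
scene tray [350 285  20   8  45] [611.1 231.7] [ 5.7 44.6] 0.4 z 0.0236
scene tray [430 291   6  15  40] [587.6 394.2] [ 7.8 36. ] 87.6 z 0.0229
scene tray [392 293  36  11  70] [602.8 344.4] [ 4.6 79.3] 0.0 z 0.0233
scene tray [397 300  21   7  42] [613.8 341.1] [ 5.7 45.4] 1.8 z 0.0224
scene tray [321 309  43  14  69] [683.9 207.3] [95.1  3.9] 87.7 z 0.0228
scene tray [365 323  24   8  41] [686.3 285.1] [50.8  3.1] 87.2 z 0.0227
scene tray [397 332  21   9  31] [689.3 352.4] [45.9  2.3] 86.5 z 0.023
mat [ 236  141   92   86 7164] [552.2  13.6] [240.3 257.1] 1.0 z 0.0038
```

View pics/crop1.png

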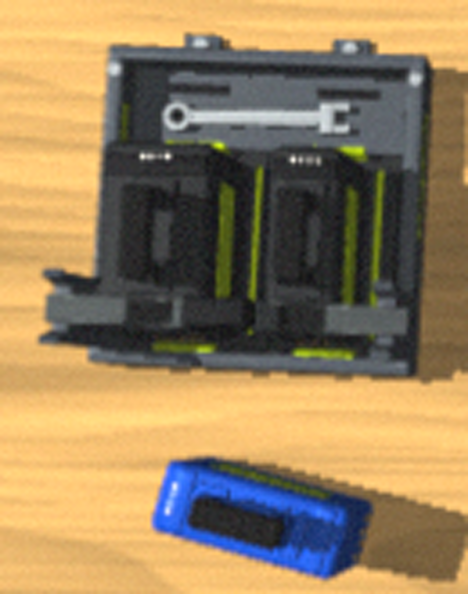

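The pack handles are at about (148,185) and (191,185), and the bar grip is at (170,207). The spanner is at (183,152), the mat at (287,184) and the tray at (392,192).

Things that could be mistaken for them:
- **pack_slim:** the black one at (199,188) in the bay, against the blue one at (183,263). I choose the black one.
- **pack_wide:** the wide black one at (160,188), against the black box at (515,288) on the bench. I choose the one in the bay.
- **spanner:** the one at (183,152), against the screwdriver at (308,100). I choose the spanner in the bay.

The crop confirms these choices.

```bash
cat >> h.py <<'E'
def plan(*wps):
    """wps: (x,y,z,psi_deg) with the tool pointing down; prints shift/turn units from each to the next"""
    from scipy.spatial.transform import Rotation as Ro
    o=ctrl.observe(); p=np.array(o['eef_pos']); w,a,b,c=o['tool_rot']; R=Ro.from_quat([a,b,c,w])
    for q in wps:
        ps=np.radians(q[3]); G=Ro.from_matrix(np.array([[np.cos(ps),np.sin(ps),0],[np.sin(ps),-np.cos(ps),0],[0,0,-1.]]))
        d=R.inv().apply(np.array(q[:3])-p); t=np.degrees((R.inv()*G).as_rotvec())
        print('shift',np.round(d/.03,2).tolist(),'turn',np.round(t/6,2).tolist(),'dist',round(float(np.linalg.norm(d)),3))
        p=np.array(q[:3]);R=G
E
python3 -c "
from h import *
plan((.5,-.3,.28,62),(.52,.08,.27,88.8),(.476,.288,.17,88.8),(.476,.288,.108,88.8))"
```

```text
shift [11.88, -7.12, -1.62] turn [0.0, -0.0, -6.77] dist 0.418
shift [11.5, -5.36, 0.33] turn [0.0, 0.0, -4.47] dist 0.381
shift [6.9, -1.61, 3.33] turn [0.0, 0.0, 0.0] dist 0.235
shift [0.0, 0.0, 2.07] turn [0.0, 0.0, 0.0] dist 0.062
```

```bash
python3 -m inch '[[[2,-1.2,-0.5],[0,0,-1],0.6],[[4,-2.4,-1],[0,0,-2],0.6],[[6,-3.6,-1.62],[0,0,-3],0.6],[[8,-4.8,-1.62],[0,0,-4],0.6],[[9.5,-5.7,-1.62],[0,0,-5.4],0.6],[[11,-6.6,-1.62],[0,0,-6.4],0.6],[[11.88,-7.12,-1.62],[0,0,-6.77],0.6],[[11.88,-7.12,-1.62],[0,0,-6.77],0.6]]' 40
python3 -m inch '[[[1.5,-0.7,0],[0,0,-1],0.6],[[3,-1.4,0],[0,0,-2],0.6],[[4.5,-2.1,0.33],[0,0,-3],0.6],[[6,-2.8,0.33],[0,0,-4.47],0.6],[[7.5,-3.5,0.33],[0,0,-4.47],0.6],[[9,-4.2,0.33],[0,0,-4.47],0.6],[[10.5,-4.9,0.33],[0,0,-4.47],0.6],[[11.5,-5.36,0.33],[0,0,-4.47],0.6]]'
python3 -m inch '[[[1.4,-0.3,0.4],[0,0,0],0.6],[[2.8,-0.6,0.8],[0,0,0],0.6],[[4.2,-1,1.4],[0,0,0],0.6],[[5.6,-1.3,2.3],[0,0,0],0.6],[[6.9,-1.61,2.8],[0,0,0],0.6],[[6.9,-1.61,2.8],[0,0,0],0.6]]'
python3 -c "
from h import *
p=ctrl.read_camera('wrist'); save(p,'w1.png'); W=cloud(p); z=W[...,2]
m=((z>.125)&(z<.15)).astype(np.uint8); n,l,s,c=cv2.connectedComponentsWithStats(m)
for i in range(1,n):
    if s[i,4]>200:
        P=W[l==i]; print(s[i],[np.round(a,1) for a in cv2.minAreaRect((P[:,:2]*1000).astype(np.float32))],np.median(P[:,2]))
plan((.476,.288,.108,88.8))"
```

```text
time: 1.8
eef_pos: [0.4888, -0.314, 0.2797]
tool_rot: [0.0, 0.857, 0.515, 0.0]
contact_force: [1.6, -0.6, -0.1]
grip_width: 0.0511
grip_force: 0.0
time: 2.6
eef_pos: [0.5077, 0.0686, 0.2699]
tool_rot: [0.0, 0.713, 0.701, 0.001]
contact_force: [1.1, -0.3, -0.3]
grip_width: 0.0512
grip_force: 0.0
time: 3.2
eef_pos: [0.4604, 0.2784, 0.1838]
tool_rot: [-0.002, 0.711, 0.703, -0.0]
contact_force: [0.2, -0.2, -0.8]
grip_width: 0.0512
grip_force: 0.0
[ 343   89  119   43 4635] [array([531.1, 346.3]), array([22.3, 66. ]), np.float64(88.7)] 0.13913385483457003
[ 284  170   39   77 2759] [array([474.5, 288.7]), array([45.3, 22.2]), np.float64(88.1)] 0.14017309140825507
[  62  181   41   96 3079] [array([328.8, 273.6]), array([66. , 22.5]), np.float64(75.5)] 0.13017624152356297
[ 372  262   65   38 1650] [array([540.7, 237.9]), array([21.8, 41.6]), np.float64(87.9)] 0.13900103376013812
shift [0.42, 0.46, 2.55] turn [-0.02, -0.01, 0.06] dist 0.079
```

View pics/w1.png

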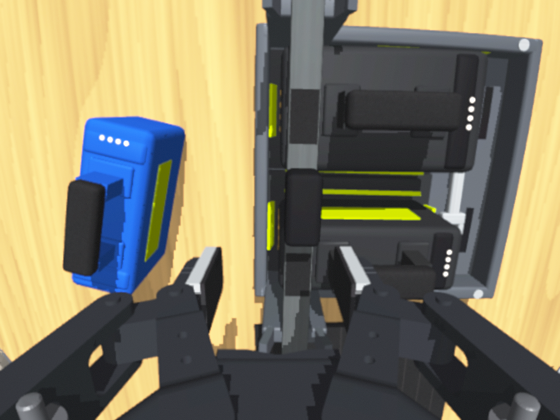

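The wrist view shows the bar's grip block at (303,207), centred between the fingers, with the wide handle at (402,110) and the slim handle at (405,280). The blue look-alike at (130,205) is clear of the fingers.

```bash
python3 -m inch '[[[0,0,0],[0,0,0],0.6],[[0,0,0],[0,0,0],0.6],[[0,0,1],[0,0,0],0.6],[[0,0,2],[0,0,0],0.6],[[0,0,2.6],[0,0,0],0.6],[[0,0,2.6],[0,0,0],0.6],[[0,0,2.6],[0,0,0],0.6],[[0,0,2.6],[0,0,0],0.6]]'
python3 -m inch '[[[0,0,0],[0,0,0],0],[[0,0,0],[0,0,0],0],[[0,0,0],[0,0,0],0],[[0,0,0],[0,0,0],0],[[0,0,0],[0,0,0],0],[[0,0,0],[0,0,0],0]]' 40
python3 -c "
from h import *
plan((.475,.288,.25,88.5),(.58,.1,.25,88.5),(.46,-.003,.25,90),(.46,-.003,.01,90))"
```

```text
time: 4.05
eef_pos: [0.4652, 0.2727, 0.1088]
tool_rot: [0.0, 0.715, 0.699, 0.001]
contact_force: [0.7, 0.3, 0.1]
grip_width: 0.0515
grip_force: 0.0
time: 4.65
eef_pos: [0.4681, 0.273, 0.1095]
tool_rot: [0.002, 0.715, 0.699, 0.003]
contact_force: [6.6, -1.7, 3.6]
grip_width: 0.0215
grip_force: 44.1
shift [0.52, 0.25, -4.68] turn [0.07, -0.03, 0.03] dist 0.141
shift [-6.17, 3.66, 0.0] turn [0.0, 0.0, 0.0] dist 0.215
shift [-3.54, -3.91, 0.0] turn [0.0, 0.0, -0.25] dist 0.158
shift [0.0, 0.0, 8.0] turn [0.0, 0.0, 0.0] dist 0.24
```

```bash
python3 -m inch '[[[0,0,0],[0,0,0],0.6],[[0,0,0],[0,0,0],0.6],[[0,0,0],[0,0,0],0.6],[[0.25,0.16,0],[0,0,0],0.6],[[0.5,0.32,0],[0,0,0],0.6],[[0.5,0.32,0],[0,0,0],0.6],[[0.5,0.32,0],[0,0,0],0.6]]'
python3 -m inch '[[[0,0,0],[0,0,0],0],[[0,0,0],[0,0,0],0],[[0,0,0],[0,0,0],0],[[0,0,0],[0,0,0],0],[[0,0,0],[0,0,0],0],[[0,0,0],[0,0,0],0]]' 60
python3 -c "
from h import *
plan((.475,.288,.25,88.5),(.50,.1,.25,88.5),(.46,-.003,.25,90),(.46,-.003,.01,90))"
```

```text
time: 5.35
eef_pos: [0.4739, 0.2879, 0.1072]
tool_rot: [-0.0, 0.714, 0.7, -0.0]
contact_force: [-0.3, 0.6, -1.0]
grip_width: 0.0513
grip_force: 0.0
time: 5.95
eef_pos: [0.4739, 0.2872, 0.1074]
tool_rot: [0.0, 0.715, 0.7, -0.0]
contact_force: [-0.4, -1.2, 2.1]
grip_width: 0.0216
grip_force: 59.1
shift [0.03, 0.04, -4.75] turn [-0.0, 0.0, 0.05] dist 0.143
shift [-6.24, 1.0, 0.0] turn [0.0, 0.0, 0.0] dist 0.19
shift [-3.47, -1.24, 0.0] turn [0.0, 0.0, -0.25] dist 0.11
shift [0.0, 0.0, 8.0] turn [0.0, 0.0, 0.0] dist 0.24
```

```bash
python3 -m inch '[[[0,0,-0.3],[0,0,0],0],[[0,0,-0.8],[0,0,0],0],[[0,0,-1.6],[0,0,0],0],[[0,0,-2.6],[0,0,0],0],[[0,0,-3.6],[0,0,0],0],[[0,0,-4.75],[0,0,0],0],[[0,0,-4.75],[0,0,0],0],[[0,0,-4.75],[0,0,0],0]]'
python3 -m inch '[[[-1,0.16,0],[0,0,0],0],[[-2,0.32,0],[0,0,0],0],[[-3.2,0.5,0],[0,0,0],0],[[-4.4,0.7,0],[0,0,0],0],[[-5.6,0.8,0],[0,0,0],0],[[-7,0.5,0],[0,0,0],0],[[-8.4,0,0],[0,0,-0.2],0],[[-9.7,-0.3,0],[0,0,-0.2],0]]'
python3 -m inch '[[[0,0,0],[0,0,0],0],[[0,0,0],[0,0,0],0],[[0,0,0],[0,0,0],0]]'
python3 -c "
from h import *
plan((.46,-.003,.04,90),(.46,-.003,.009,90))"
```

```text
time: 6.75
eef_pos: [0.4743, 0.2876, 0.2513]
tool_rot: [0.0, 0.714, 0.7, 0.001]
contact_force: [0.6, -0.4, -3.1]
grip_width: 0.0213
grip_force: 59.0
time: 7.55
eef_pos: [0.4566, -0.0054, 0.2485]
tool_rot: [-0.001, 0.707, 0.707, -0.001]
contact_force: [0.8, -0.0, -2.6]
grip_width: 0.0214
grip_force: 59.0
time: 7.85
eef_pos: [0.4587, -0.0024, 0.2494]
tool_rot: [-0.001, 0.707, 0.708, -0.0]
contact_force: [0.4, -0.4, -2.4]
grip_width: 0.0211
grip_force: 59.0
shift [-0.02, 0.05, 6.98] turn [-0.01, -0.01, 0.01] dist 0.209
shift [0.0, 0.0, 1.03] turn [0.0, 0.0, 0.0] dist 0.031
```

```bash
python3 -m inch '[[[0,0,1],[0,0,0],0],[[0,0,2.2],[0,0,0],0],[[0,0,3.4],[0,0,0],0],[[0,0,4.6],[0,0,0],0],[[0,0,5.8],[0,0,0],0],[[0,0,6.8],[0,0,0],0],[[0,0,7.2],[0,0,0],0],[[0,0,7.4],[0,0,0],0]]'
python3 -m inch '[[[0,0,0.2],[0,0,0],0],[[0,0,0.4],[0,0,0],0],[[0,0,0.6],[0,0,0],0],[[0,0,0.6],[0,0,0],0],[[0,0,0.6],[0,0,0],0]]'
```

```text
time: 8.65
eef_pos: [0.4586, -0.0022, 0.0269]
tool_rot: [-0.001, 0.706, 0.708, -0.0]
contact_force: [0.8, 0.1, -2.1]
grip_width: 0.0214
grip_force: 59.0
time: 9.15
eef_pos: [0.4591, -0.0035, 0.0101]
tool_rot: [0.0, 0.707, 0.707, 0.0]
contact_force: [-0.5, 0.0, -2.7]
grip_width: 0.0211
grip_force: 59.0
```

```bash
python3 -m inch '[[[0,0,0.09],[0,0,0],0],[[0,0,0.09],[0,0,0],0],[[0,0,0.09],[0,0,0],0.6],[[0,0,0.09],[0,0,0],0.6],[[0,0,0.09],[0,0,0],0.6],[[0,0,-1],[0,0,0],0.6],[[0,0,-2.5],[0,0,0],0.6],[[0,0,-4],[0,0,0],0.6]]'
python3 -c "
from h import *
plan((.46,-.003,.25,134),(.530,.2367,.22,178.7),(.530,.2367,.114,178.7))"
```

```text
time: 9.95
eef_pos: [0.4581, -0.0032, 0.1309]
tool_rot: [-0.001, 0.707, 0.707, -0.0]
contact_force: [1.5, -0.0, -0.4]
grip_width: 0.0514
grip_force: 0.0
shift [0.01, 0.06, -3.97] turn [-0.01, -0.01, -7.33] dist 0.119
shift [4.13, 7.23, 1.0] turn [0.0, 0.0, -7.45] dist 0.252
shift [0.0, 0.0, 3.53] turn [0.0, 0.0, 0.0] dist 0.106
```

```bash
python3 -m inch '[[[0,0,-1],[0,0,-1],0.6],[[0,0,-2],[0,0,-2.2],0.6],[[0,0,-3],[0,0,-3.4],0.6],[[0,0,-4],[0,0,-4.6],0.6],[[0,0,-4],[0,0,-5.8],0.6],[[0,0,-4],[0,0,-7],0.6],[[0,0,-4],[0,0,-7.33],0.6],[[0,0,-4],[0,0,-7.33],0.6]]'
python3 -m inch '[[[0.5,0.9,0],[0,0,-1],0.6],[[1,1.8,0],[0,0,-2],0.6],[[1.6,2.7,0],[0,0,-3],0.6],[[2.2,3.8,0],[0,0,-4],0.6],[[2.8,4.8,0],[0,0,-5],0.6],[[3.4,5.8,0.3],[0,0,-6],0.6],[[3.9,6.7,0.7],[0,0,-7],0.6],[[4.13,7.23,1],[0,0,-7.45],0.6]]'
python3 -m inch '[[[0,0,0],[0,0,0],0.6],[[0,0,0],[0,0,0],0.6],[[0,0,0],[0,0,0],0.6]]'
python3 -c "
from h import *
plan((.530,.2367,.114,178.7))
p=ctrl.read_camera('wrist'); W=cloud(p); z=W[...,2]
m=((z>.125)&(z<.15)).astype(np.uint8); n,l,s,c=cv2.connectedComponentsWithStats(m)
for i in range(1,n):
    if s[i,4]>200:
        P=W[l==i]; print(s[i],[np.round(a,1) for a in cv2.minAreaRect((P[:,:2]*1000).astype(np.float32))],np.median(P[:,2]))
"
```

```text
time: 10.75
eef_pos: [0.4587, -0.0035, 0.2499]
tool_rot: [0.0, 0.391, 0.92, -0.0]
contact_force: [-0.2, 0.4, 0.2]
grip_width: 0.0514
grip_force: 0.0
time: 11.55
eef_pos: [0.5286, 0.2393, 0.2191]
tool_rot: [-0.0, 0.009, 1.0, 0.001]
contact_force: [0.4, 0.5, 0.3]
grip_width: 0.0512
grip_force: 0.0
time: 11.85
eef_pos: [0.529, 0.2352, 0.2201]
tool_rot: [0.0, 0.013, 1.0, -0.0]
contact_force: [0.0, -0.2, -0.3]
grip_width: 0.0508
grip_force: 0.0
shift [-0.03, 0.06, 3.54] turn [-0.01, 0.0, -0.03] dist 0.106
[ 267  164   31   90 2719] [array([528. , 237.2]), array([22.1, 64.8]), np.float64(88.4)] 0.13912104260435654
[ 407  165   44   88 2962] [array([531.7, 345.8]), array([22.9, 66.3]), np.float64(88.3)] 0.1387813273239498
```

```bash
python3 -m inch '[[[-0.03,0.06,0.8],[0,0,0],0.6],[[-0.03,0.06,1.8],[0,0,0],0.6],[[-0.03,0.06,2.8],[0,0,0],0.6],[[-0.03,0.06,3.3],[0,0,0],0.6],[[-0.03,0.06,3.54],[0,0,0],0.6],[[-0.03,0.06,3.54],[0,0,0],0.6],[[-0.03,0.06,3.54],[0,0,0],0.6]]'
python3 -m inch '[[[0,0,0],[0,0,0],0],[[0,0,0],[0,0,0],0],[[0,0,0],[0,0,0],0],[[0,0,0],[0,0,0],0],[[0,0,0],[0,0,0],0],[[0,0,0],[0,0,0],0]]' 80
python3 -c "
from h import *
plan((.53,.2365,.30,178.5),(.56,.1,.30,179),(.575,-.053,.30,180),(.575,-.053,.15,180),(.575,-.053,.109,180))"
```

```text
time: 12.6
eef_pos: [0.5306, 0.2386, 0.1149]
tool_rot: [0.001, 0.012, 1.0, 0.0]
contact_force: [-0.3, -0.6, -0.7]
grip_width: 0.0516
grip_force: 0.0
time: 13.2
eef_pos: [0.5305, 0.2385, 0.1149]
tool_rot: [0.001, 0.012, 1.0, 0.0]
contact_force: [-1.6, -1.8, 6.3]
grip_width: 0.0206
grip_force: 79.6
shift [0.01, -0.06, -6.17] turn [0.0, 0.02, 0.03] dist 0.185
shift [-1.12, -4.52, 0.0] turn [0.0, 0.0, -0.08] dist 0.14
shift [-0.59, -5.09, 0.0] turn [0.0, 0.0, -0.17] dist 0.154
shift [0.0, 0.0, 5.0] turn [0.0, 0.0, 0.0] dist 0.15
shift [0.0, 0.0, 1.37] turn [0.0, 0.0, 0.0] dist 0.041
```

```bash
python3 -m inch '[[[0,0,-0.3],[0,0,0],0],[[0,0,-0.8],[0,0,0],0],[[0,0,-1.6],[0,0,0],0],[[0,0,-2.6],[0,0,0],0],[[0,0,-3.7],[0,0,0],0],[[0,0,-4.8],[0,0,0],0],[[0,0,-5.8],[0,0,0],0],[[0,0,-6.17],[0,0,0],0]]'
python3 -m inch '[[[-0.1,-0.6,0],[0,0,0],0],[[-0.3,-1.6,0],[0,0,0],0],[[-0.6,-2.8,0],[0,0,0],0],[[-0.9,-4.1,0],[0,0,0],0],[[-1.2,-5.4,0],[0,0,0],0],[[-1.5,-6.7,0],[0,0,-0.1],0],[[-1.6,-7.9,0],[0,0,-0.2],0],[[-1.7,-8.9,0],[0,0,-0.25],0]]'
python3 -m inch '[[[0,-0.6,0],[0,0,0],0],[[0,-0.7,0.5],[0,0,0],0],[[0,-0.7,1.4],[0,0,0],0],[[0,-0.7,2.4],[0,0,0],0],[[0,-0.7,3.4],[0,0,0],0],[[0,-0.7,4.4],[0,0,0],0],[[0,-0.7,5],[0,0,0],0],[[0,-0.7,5],[0,0,0],0]]'
python3 -c "
from h import *
plan((.575,-.053,.11,180))"
```

```text
time: 14.0
eef_pos: [0.5305, 0.2393, 0.3026]
tool_rot: [0.002, 0.011, 1.0, 0.001]
contact_force: [-0.6, -0.0, -5.9]
grip_width: 0.0205
grip_force: 79.0
time: 14.8
eef_pos: [0.5739, -0.0328, 0.2976]
tool_rot: [-0.001, -0.001, 1.0, -0.0]
contact_force: [0.2, 0.3, -5.6]
grip_width: 0.0203
grip_force: 79.0
time: 15.6
eef_pos: [0.5715, -0.0499, 0.1448]
tool_rot: [-0.004, -0.002, 1.0, 0.001]
contact_force: [-1.0, 1.1, -5.3]
grip_width: 0.0208
grip_force: 79.1
shift [-0.13, -0.11, 1.16] turn [0.01, -0.07, 0.05] dist 0.035
```

```bash
python3 -m inch '[[[-0.1,-0.1,0.2],[0,0,0],0],[[-0.1,-0.1,0.5],[0,0,0],0],[[-0.1,-0.1,0.8],[0,0,0],0],[[-0.1,-0.1,0.95],[0,0,0],0],[[-0.1,-0.1,0.95],[0,0,0],0],[[-0.1,-0.1,0.95],[0,0,0],0],[[-0.1,-0.1,0.95],[0,0,0],0]]'

```

```text
time: 16.3
eef_pos: [0.5781, -0.0539, 0.1207]
tool_rot: [0.0, -0.002, 1.0, -0.0]
contact_force: [0.6, -0.3, -4.7]
grip_width: 0.0207
grip_force: 79.1
```

```bash
python3 -m inch '[[[0,0,0.1],[0,0,0],0],[[0,0,0.2],[0,0,0],0],[[0,0,0.3],[0,0,0],0],[[0,0,0.36],[0,0,0],0],[[0,0,0.36],[0,0,0],0],[[0,0,0.36],[0,0,0],0]]'
python3 -m inch '[[[0,0,0],[0,0,0],0],[[0,0,0],[0,0,0],0]]'

```

```text
time: 16.9
eef_pos: [0.5776, -0.0541, 0.1099]
tool_rot: [-0.0, -0.001, 1.0, -0.0]
contact_force: [-4.8, -1.3, 4.9]
grip_width: 0.0204
grip_force: 80.4
time: 17.1
eef_pos: [0.5775, -0.0541, 0.1099]
tool_rot: [-0.0, -0.001, 1.0, -0.0]
contact_force: [-4.2, -0.9, 5.5]
grip_width: 0.0205
grip_force: 80.5
```

Set down. I'll release, rise, and go to the wide pack.

```bash
python3 -m inch '[[[0,0,0],[0,0,0],0.6],[[0,0,0],[0,0,0],0.6],[[0,0,0],[0,0,0],0.6],[[0,0,0],[0,0,0],0.6],[[0,0,-0.8],[0,0,0],0.6],[[0,0,-2],[0,0,0],0.6],[[0,0,-3.4],[0,0,0],0.6],[[0,0,-3.4],[0,0,0],0.6]]'
python3 -c "
from h import *
plan((.531,.346,.20,178.5),(.531,.346,.1149,178.5))"
```

```text
time: 17.9
eef_pos: [0.5814, -0.0531, 0.2172]
tool_rot: [0.005, -0.002, 1.0, -0.0]
contact_force: [-0.1, 0.9, 0.5]
grip_width: 0.051
grip_force: 0.0
shift [1.64, 13.31, 0.55] turn [-0.0, 0.1, 0.28] dist 0.403
shift [0.0, 0.0, 2.84] turn [0.0, 0.0, 0.0] dist 0.085
```

```bash
python3 -m inch '[[[0.1,1.3,0],[0,0,0],0.6],[[0.3,2.7,0],[0,0,0],0.6],[[0.5,4.1,0],[0,0,0],0.6],[[0.7,5.5,0],[0,0,0],0.6],[[0.9,6.9,0],[0,0,0],0.6],[[1.1,8.3,0],[0,0,0],0.6],[[1.3,9.7,0],[0,0,0.28],0.6],[[1.4,11.1,0],[0,0,0.28],0.6]]'
python3 -m inch '[[[0.1,1.2,0],[0,0,0],0.6],[[0.2,2.2,0.5],[0,0,0],0.6],[[0.2,2.2,0.5],[0,0,0],0.6],[[0.2,2.2,0.5],[0,0,0],0.6],[[0.2,2.2,0.5],[0,0,0],0.6]]'
python3 -c "
from h import *
plan((.531,.346,.1149,178.5))
p=ctrl.read_camera('wrist'); W=cloud(p); z=W[...,2]
m=((z>.125)&(z<.15)).astype(np.uint8); n,l,s,c=cv2.connectedComponentsWithStats(m)
for i in range(1,n):
    if s[i,4]>200:
        P=W[l==i]; print(s[i],[np.round(a,1) for a in cv2.minAreaRect((P[:,:2]*1000).astype(np.float32))],np.median(P[:,2]))
"
```

```text
time: 18.7
eef_pos: [0.5341, 0.2805, 0.211]
tool_rot: [-0.0, 0.013, 1.0, -0.0]
contact_force: [0.4, 0.1, 0.7]
grip_width: 0.0514
grip_force: 0.0
time: 19.2
eef_pos: [0.5311, 0.3436, 0.1962]
tool_rot: [0.0, 0.014, 1.0, -0.001]
contact_force: [0.1, -0.4, -0.9]
grip_width: 0.0513
grip_force: 0.0
shift [0.01, 0.08, 2.71] turn [-0.01, 0.0, -0.02] dist 0.081
[ 266  170   35  100 3315] [array([531. , 346.3]), array([22. , 65.5]), np.float64(89.0)] 0.13914717780470265
```

```bash
python3 -m inch '[[[0,0.07,0.6],[0,0,0],0.6],[[0,0.07,1.5],[0,0,0],0.6],[[0,0.07,2.3],[0,0,0],0.6],[[0,0.07,2.71],[0,0,0],0.6],[[0,0.07,2.71],[0,0,0],0.6],[[0,0.07,2.71],[0,0,0],0.6]]'
python3 -m inch '[[[0,0,0],[0,0,0],0],[[0,0,0],[0,0,0],0],[[0,0,0],[0,0,0],0],[[0,0,0],[0,0,0],0],[[0,0,0],[0,0,0],0],[[0,0,0],[0,0,0],0]]' 90
python3 -c "
from h import *
plan((.531,.346,.30,178.5),(.576,.062,.30,180),(.576,.062,.109,180))"
```

```text
time: 19.85
eef_pos: [0.5309, 0.3472, 0.1156]
tool_rot: [0.0, 0.013, 1.0, 0.0]
contact_force: [-0.6, 0.5, 0.1]
grip_width: 0.0512
grip_force: 0.0
time: 20.45
eef_pos: [0.5312, 0.3478, 0.1167]
tool_rot: [0.001, 0.013, 1.0, 0.001]
contact_force: [0.0, -1.0, 6.9]
grip_width: 0.0201
grip_force: 89.0
shift [-0.01, -0.05, -6.11] turn [0.01, 0.02, -0.0] dist 0.183
shift [-1.75, -9.42, 0.0] turn [0.0, 0.0, -0.25] dist 0.288
shift [0.0, 0.0, 6.37] turn [0.0, 0.0, 0.0] dist 0.191
```

```bash
python3 -m inch '[[[0,0,-0.3],[0,0,0],0],[[0,0,-0.8],[0,0,0],0],[[0,0,-1.6],[0,0,0],0],[[0,0,-2.6],[0,0,0],0],[[0,0,-3.7],[0,0,0],0],[[0,0,-4.8],[0,0,0],0],[[0,0,-5.8],[0,0,0],0],[[0,0,-6.1],[0,0,0],0]]'
python3 -m inch '[[[-0.1,-0.6,0],[0,0,0],0],[[-0.3,-1.6,0],[0,0,0],0],[[-0.6,-2.8,0],[0,0,0],0],[[-0.9,-4.1,0],[0,0,0],0],[[-1.2,-5.4,0],[0,0,0],0],[[-1.4,-6.7,0],[0,0,-0.1],0],[[-1.6,-7.8,0],[0,0,-0.2],0],[[-1.7,-8.7,0],[0,0,-0.25],0]]'
python3 -m inch '[[[0,-0.5,0],[0,0,0],0],[[0,-0.7,0.5],[0,0,0],0],[[0,-0.7,1.4],[0,0,0],0],[[0,-0.7,2.4],[0,0,0],0],[[0,-0.7,3.4],[0,0,0],0],[[0,-0.7,4.4],[0,0,0],0],[[0,-0.7,5],[0,0,0],0],[[0,-0.7,5.3],[0,0,0],0]]'
python3 -m inch '[[[0,0,0],[0,0,0],0],[[0,0,0],[0,0,0],0],[[0,0,0],[0,0,0],0]]'
python3 -c "
from h import *
plan((.576,.062,.111,180))"
```

```text
time: 21.25
eef_pos: [0.531, 0.3484, 0.3023]
tool_rot: [0.002, 0.013, 1.0, 0.002]
contact_force: [1.0, 1.2, -6.4]
grip_width: 0.0204
grip_force: 88.9
time: 22.05
eef_pos: [0.5741, 0.0816, 0.2967]
tool_rot: [-0.001, 0.001, 1.0, -0.001]
contact_force: [0.1, -0.1, -7.1]
grip_width: 0.02
grip_force: 88.9
time: 22.85
eef_pos: [0.5723, 0.0656, 0.1361]
tool_rot: [-0.002, -0.001, 1.0, 0.0]
contact_force: [0.4, 0.1, -7.1]
grip_width: 0.0203
grip_force: 88.9
time: 23.15
eef_pos: [0.5755, 0.0646, 0.1404]
tool_rot: [0.001, -0.0, 1.0, 0.0]
contact_force: [-0.3, -0.7, -5.8]
grip_width: 0.0202
grip_force: 88.9
shift [-0.01, -0.09, 0.98] turn [0.01, 0.02, 0.0] dist 0.029
```

```bash
python3 -m inch '[[[0,0,0.2],[0,0,0],0],[[0,0,0.45],[0,0,0],0],[[0,0,0.65],[0,0,0],0],[[0,0,0.8],[0,0,0],0],[[0,0,0.88],[0,0,0],0],[[0,0,0.94],[0,0,0],0],[[0,0,0.97],[0,0,0],0],[[0,0,0.97],[0,0,0],0]]'
python3 -m inch '[[[0,0,0],[0,0,0],0],[[0,0,0.02],[0,0,0],0],[[0,0,0.02],[0,0,0],0]]'

```

```text
time: 23.95
eef_pos: [0.5743, 0.0638, 0.1117]
tool_rot: [-0.0, 0.0, 1.0, -0.001]
contact_force: [-7.4, -2.5, 10.1]
grip_width: 0.0203
grip_force: 91.1
time: 24.25
eef_pos: [0.5743, 0.0638, 0.1116]
tool_rot: [-0.0, 0.0, 1.0, -0.001]
contact_force: [-10.7, -3.0, 15.1]
grip_width: 0.0203
grip_force: 91.9
```

```bash
python3 -m inch '[[[0,0,0],[0,0,0],0.6],[[0,0,0],[0,0,0],0.6],[[0,0,0],[0,0,0],0.6],[[0,0,0],[0,0,0],0.6],[[0,0,-0.8],[0,0,0],0.6],[[0,0,-2],[0,0,0],0.6],[[0,0,-3.4],[0,0,0],0.6],[[0,0,-3.4],[0,0,0],0.6]]'
python3 -c "
from h import *
plan((.6,.17,.25,134),(.61,.285,.25,88.5))"
```

```text
time: 25.05
eef_pos: [0.578, 0.0655, 0.2171]
tool_rot: [0.005, -0.0, 1.0, 0.001]
contact_force: [0.7, 1.0, 0.4]
grip_width: 0.0513
grip_force: 0.0
shift [-0.74, 3.49, -1.08] turn [0.05, 0.08, 7.67] dist 0.112
shift [2.53, 2.9, 0.0] turn [0.0, 0.0, 7.58] dist 0.115
```

```bash
python3 -m inch '[[[0,0.4,-0.2],[0,0,1],0.4],[[-0.2,0.9,-0.4],[0,0,2.1],0.4],[[-0.3,1.4,-0.7],[0,0,3.2],0.4],[[-0.5,1.9,-1],[0,0,4.3],0.4],[[-0.6,2.5,-1],[0,0,5.4],0.4],[[-0.7,3,-1],[0,0,6.5],0.4],[[-0.74,3.49,-1],[0,0,7.67],0.4],[[-0.74,3.49,-1],[0,0,7.67],0.4]]'
python3 -m inch '[[[0.3,0.3,0],[0,0,1],0.4],[[0.6,0.7,0],[0,0,2.1],0.4],[[0.9,1.1,0],[0,0,3.2],0.4],[[1.3,1.5,0],[0,0,4.3],0.4],[[1.7,2,0],[0,0,5.4],0.4],[[2.1,2.4,0],[0,0,6.5],0.4],[[2.53,2.9,0],[0,0,7.58],0.4],[[2.53,2.9,0],[0,0,7.58],0.4]]'
python3 -m inch '[[[0,0,0],[0,0,0],0.4],[[0,0,0],[0,0,0],0.4],[[0,0,0],[0,0,0],0.4]]'
python3 -c "
from h import *
p=ctrl.read_camera('wrist'); save(p,'w2.png'); W=cloud(p); np.save('w2.npy',W)
print(p['view'])
for r in ctrl.landmark_of(p,'spanner'): print(r, W[int(r['at'][1]),int(r['at'][0])])
"
```

```text
time: 25.85
eef_pos: [0.5963, 0.1714, 0.2411]
tool_rot: [-0.0, 0.39, 0.921, 0.001]
contact_force: [0.1, 0.3, -0.1]
grip_width: 0.034
grip_force: 0.0
time: 26.65
eef_pos: [0.6059, 0.286, 0.241]
tool_rot: [-0.001, 0.715, 0.7, 0.0]
contact_force: [0.1, 0.8, -0.9]
grip_width: 0.0343
grip_force: 0.0
time: 26.95
eef_pos: [0.6072, 0.2818, 0.2413]
tool_rot: [0.0, 0.716, 0.698, -0.0]
contact_force: [0.3, -0.7, 0.3]
grip_width: 0.034
grip_force: 0.0
[[ 9.99651568e-01 -2.63952409e-02  1.85964395e-04 -5.98536939e-01]
 [-2.54698104e-02 -9.62705607e-01  2.69349593e-01  2.47713660e-01]
 [-6.93051843e-03 -2.69260479e-01 -9.63042451e-01  4.68232070e-01]
 [ 0.00000000e+00  0.00000000e+00  0.00000000e+00  1.00000000e+00]]
{'at': [304.6, 158.9], 'p': 0.68} [0.63615643 0.29891979 0.01601054]
```

View pics/w2.png

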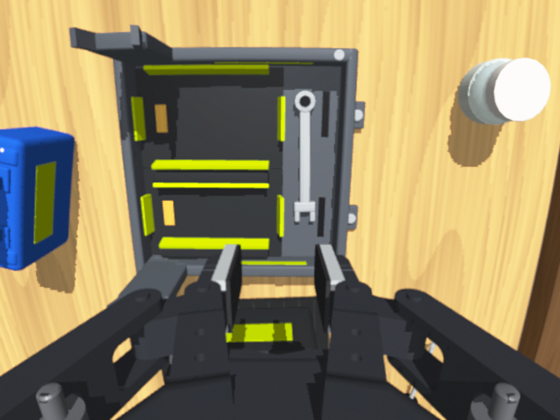

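The wrist view shows the bay empty of packs and the spanner at (305,105–220), with the shank centre near (305,160). The rear ribs at (281,118) and (281,215) are clear of the shank middle. The wide seat is the upper one (y+).

```bash
python3 - <<'E'
from h import *
im=cv2.imread('pics/w2.png'); W=np.load('w2.npy'); g=cv2.cvtColor(im,cv2.COLOR_BGR2HSV)
m=(g[...,2]>115)&(g[...,1]<60); m[:85]=0; m[228:]=0; m[:,:292]=0; m[:,320:]=0
P=W[m]; P=P[(P[:,2]>.008)&(P[:,2]<.03)]
print('spanner',len(P),[np.round(a,1) for a in cv2.minAreaRect((P[:,:2]*1000).astype(np.float32))],np.median(P[:,2]))
m2=m.copy(); m2[:118]=0; m2[198:]=0; P=W[m2];P=P[(P[:,2]>.008)&(P[:,2]<.03)]
print('shank',np.round(P.mean(0),4),[np.round(a,1) for a in cv2.minAreaRect((P[:,:2]*1000).astype(np.float32))])
lime=(g[...,1]>170)&(g[...,2]>100)&(g[...,0]>22)&(g[...,0]<40); lime[:,:125]=0; lime[255:]=0
n,l,s,c=cv2.connectedComponentsWithStats(lime.astype(np.uint8))
for i in range(1,n):
    if s[i,4]>60: P=W[l==i]; P=P[P[:,2]>.003]; print('rib',s[i],[np.round(a,1) for a in cv2.minAreaRect((P[:,:2]*1000).astype(np.float32))],np.round(P.max(0),3))
wl=(abs(W[...,2]-.036)<.003); P=W[wl&(W[...,0]>.4)]; print('wall',[np.round(a,1) for a in cv2.minAreaRect((P[:,:2]*1000).astype(np.float32))])
plan((P[:,0].mean()*0+.636,.292,.1,88.5))
E
```

```text
spanner 1603 [array([638.8, 297.7]), array([151.4,  31.5]), np.float64(89.1)] 0.014653317189969844
shank [0.6367 0.2986 0.014 ] [array([638.4, 297.4]), array([31.2, 90.5]), np.float64(0.2)]
rib [ 144   64  125   10 1004] [array([531.7, 397.2]), array([  8.4, 134.7]), np.float64(88.1)] [0.599 0.403 0.027]
rib [131  97  14  44 462] [array([454.6, 347.4]), array([46.5,  7.1]), np.float64(87.2)] [0.459 0.371 0.027]
rib [278  96   7  46 300] [array([611.4, 342.2]), array([48.7,  6.4]), np.float64(88.5)] [0.615 0.367 0.026]
rib [ 151  159  118   11 1164] [array([527.2, 294. ]), array([ 11.8, 137.1]), np.float64(88.1)] [0.596 0.301 0.027]
rib [153 182 116   7 579] [array([528.8, 271. ]), array([  9.3, 132.2]), np.float64(87.9)] [0.595 0.278 0.026]
rib [140 194  14  42 424] [array([451.1, 238.3]), array([47.3,  7. ]), np.float64(87.9)] [0.455 0.262 0.027]
rib [277 195   7  42 273] [array([607.7, 230.1]), array([51.9,  7.3]), np.float64(88.5)] [0.612 0.256 0.026]
rib [ 159  237  110   13 1156] [array([526.5, 244.2]), array([ 98.1, 135.1]), np.float64(88.1)] [0.593 0.291 0.246]
wall [array([643.6, 212.4]), array([398. , 417.6]), np.float64(88.2)]
shift [0.35, 0.95, 4.72] turn [0.0, 0.0, -0.0] dist 0.145
```

```bash
python3 -m inch '[[[0.2,0.4,1],[0,0,0],0.25],[[0.4,0.8,2.2],[0,0,0],0.25],[[0.51,1.02,3.4],[0,0,0],0.25],[[0.51,1.02,4.6],[0,0,0],0.25],[[0.51,1.02,5.8],[0,0,0],0.25],[[0.51,1.02,6.5],[0,0,0],0.25],[[0.51,1.02,6.5],[0,0,0],0.25],[[0.51,1.02,6.5],[0,0,0],0.25]]'
python3 -m inch '[[[0,0,0],[0,0,0],0.25],[[0,0,0],[0,0,0],0.25]]'
python3 -c "
from h import *
plan((.638,.297,.0085,88.3))"
```

```text
time: 27.85
eef_pos: [0.6381, 0.2981, 0.0469]
tool_rot: [-0.0, 0.716, 0.698, 0.0]
contact_force: [-0.4, 0.7, 0.8]
grip_width: 0.0213
grip_force: 0.0
time: 28.05
eef_pos: [0.6389, 0.2987, 0.0485]
tool_rot: [0.0, 0.716, 0.698, 0.002]
contact_force: [0.1, 0.7, -0.0]
grip_width: 0.0213
grip_force: 0.0
shift [-0.06, -0.03, 1.33] turn [0.03, -0.01, 0.03] dist 0.04
```

```bash
python3 -m inch '[[[-0.04,-0.03,0.4],[0,0,0],0.25],[[-0.04,-0.03,0.8],[0,0,0],0.25],[[-0.04,-0.03,1.1],[0,0,0],0.25],[[-0.04,-0.03,1.3],[0,0,0],0.25],[[-0.04,-0.03,1.3],[0,0,0],0.25],[[-0.04,-0.03,1.3],[0,0,0],0.25]]'
python3 -m inch '[[[0,0,0],[0,0,0],0],[[0,0,0],[0,0,0],0],[[0,0,0],[0,0,0],0],[[0,0,0],[0,0,0],0],[[0,0,0],[0,0,0],0]]' 50
```

```text
time: 28.65
eef_pos: [0.6367, 0.297, 0.0069]
tool_rot: [-0.0, 0.716, 0.698, -0.0]
contact_force: [-0.2, -0.2, -0.2]
grip_width: 0.0215
grip_force: 0.0
time: 29.15
eef_pos: [0.6367, 0.2968, 0.0073]
tool_rot: [-0.0, 0.716, 0.698, -0.0]
contact_force: [0.3, -0.6, -1.0]
grip_width: 0.0101
grip_force: 50.0
```

```bash
python3 -m inch '[[[0,0,-0.5],[0,0,0],0],[[0,0,-1.5],[0,0,0],0],[[0,0,-2.7],[0,0,0],0],[[0,0,-4],[0,0,0],0],[[0,0,-5.2],[0,0,0],0],[[0,0,-6.4],[0,0,0],0],[[0,0,-7],[0,0,0],0],[[0,0,-7],[0,0,0],0]]'
python3 -c "
from h import *
plan((.6,0,.215,44),(.53,-.292,.215,0.3),(.53,-.292,.03,.3))
p=ctrl.read_camera('top'); save(p,'top2.png'); W=cloud(p); z=W[...,2]
R=(W[...,0]>.35)&(W[...,0]<.72)&(W[...,1]<-.2)&(W[...,1]>-.4)&(z>.018)&(z<.032)
P=W[R]; print([np.round(a,1) for a in cv2.minAreaRect((P[:,:2]*1000).astype(np.float32))])
"
```

```text
time: 29.95
eef_pos: [0.6383, 0.2982, 0.2224]
tool_rot: [0.001, 0.716, 0.698, 0.004]
contact_force: [0.4, 0.9, -0.5]
grip_width: 0.0103
grip_force: 50.0
shift [-9.97, -1.02, 0.21] turn [0.04, -0.06, 7.42] dist 0.301
shift [-8.44, 5.38, 0.0] turn [0.0, 0.0, 7.28] dist 0.3
shift [0.0, 0.0, 6.17] turn [0.0, 0.0, 0.0] dist 0.185
[array([ 530.6, -291.9]), array([ 94.7, 211.2]), np.float64(89.4)]
```

View pics/top2.png

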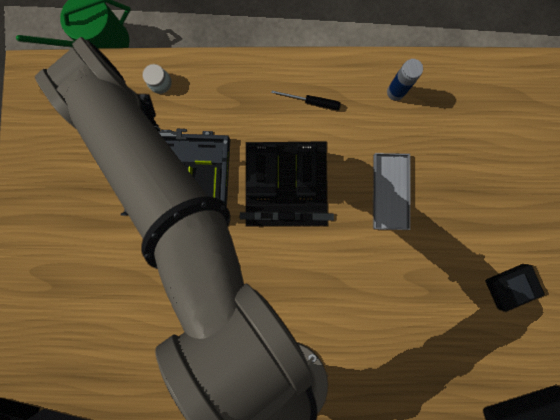

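The top view shows both packs upright on the mat, near (264,170) and (308,170), and the bar on the mat's front at (288,216). The tray is at (392,191).

```bash
python3 -m inch '[[[-1.2,-0.1,0],[0,0,0.9],0],[[-2.4,-0.2,0],[0,0,1.8],0],[[-3.6,-0.4,0],[0,0,2.7],0],[[-4.8,-0.5,0],[0,0,3.6],0],[[-6.1,-0.6,0],[0,0,4.6],0],[[-7.4,-0.8,0],[0,0,5.6],0],[[-8.7,-0.9,0],[0,0,6.5],0],[[-9.97,-1.02,0],[0,0,7.4],0]]'
python3 -m inch '[[[-1,0.7,0],[0,0,0.9],0],[[-2,1.3,0],[0,0,1.8],0],[[-3,2,0],[0,0,2.7],0],[[-4.1,2.7,0],[0,0,3.6],0],[[-5.2,3.4,0],[0,0,4.6],0],[[-6.3,4.1,0],[0,0,5.6],0],[[-7.4,4.8,0],[0,0,6.5],0],[[-8.44,5.38,0],[0,0,7.3],0]]'
python3 -m inch '[[[0,0,0],[0,0,0],0],[[0,0,0],[0,0,0],0],[[0,0,0],[0,0,0],0]]'
python3 -c "
from h import *
plan((.53,-.292,.04,-.6))"
```

```text
time: 30.8
eef_pos: [0.5968, -0.0032, 0.2157]
tool_rot: [-0.0, 0.928, 0.373, -0.001]
contact_force: [0.3, -0.1, -0.7]
grip_width: 0.0102
grip_force: 50.0
time: 31.6
eef_pos: [0.527, -0.295, 0.2157]
tool_rot: [-0.0, 1.0, 0.0, -0.001]
contact_force: [-0.3, 0.5, -0.6]
grip_width: 0.0103
grip_force: 50.0
time: 31.9
eef_pos: [0.5288, -0.2918, 0.2163]
tool_rot: [-0.001, 1.0, 0.004, -0.001]
contact_force: [0.7, 0.4, -0.6]
grip_width: 0.0103
grip_force: 50.0
shift [0.05, 0.02, 5.88] turn [-0.01, 0.01, 0.17] dist 0.176
```

```bash
python3 -m inch '[[[0,0,1],[0,0,0.1],0],[[0,0,2.2],[0,0,0.1],0],[[0,0,3.4],[0,0,0.1],0],[[0,0,4.6],[0,0,0.1],0],[[0,0,5.6],[0,0,0.1],0],[[0,0,6.2],[0,0,0.1],0],[[0,0,6.5],[0,0,0.1],0],[[0,0,6.5],[0,0,0.1],0]]'
python3 -m inch '[[[0,0,0],[0,0,0],0],[[0,0,0],[0,0,0],0]]'
```

```text
time: 32.7
eef_pos: [0.5286, -0.2918, 0.0213]
tool_rot: [-0.001, 1.0, -0.002, -0.001]
contact_force: [-0.1, -0.7, -2.1]
grip_width: 0.0102
grip_force: 49.9
time: 32.9
eef_pos: [0.53, -0.2935, 0.0238]
tool_rot: [0.0, 1.0, -0.002, 0.001]
contact_force: [0.4, -0.4, -1.0]
grip_width: 0.0102
grip_force: 50.0
```

```bash
python3 -m inch '[[[0,0.02,0.2],[0,0,0],0],[[0,0.02,0.4],[0,0,0],0],[[0,0.02,0.55],[0,0,0],0],[[0,0.02,0.63],[0,0,0],0],[[0,0.02,0.63],[0,0,0],0],[[0,0.02,0.63],[0,0,0],0],[[0,0.02,0.63],[0,0,0],0]]'
python3 -m inch '[[[0,0,0],[0,0,0],0.3],[[0,0,0],[0,0,0],0.3],[[0,0,0],[0,0,0],0.3],[[0,0,-0.5],[0,0,0],0.3],[[0,0,-1.5],[0,0,0],0.3],[[0,0,-2.7],[0,0,0],0.3],[[0,0,-4],[0,0,0],0.5],[[0,0,-5.2],[0,0,0],0.6]]'
python3 -c "
from h import *
plan((.575,-.1,.24,90),(.5775,-.0541,.22,180),(.5775,-.0541,.1105,180))
p=ctrl.read_camera('wrist'); save(p,'w3.png')
"
```

```text
time: 33.6
eef_pos: [0.5285, -0.2939, 0.0041]
tool_rot: [-0.0, 1.0, -0.003, -0.0]
contact_force: [-4.0, 1.2, 8.6]
grip_width: 0.0103
grip_force: 51.0
time: 34.4
eef_pos: [0.529, -0.2941, 0.1624]
tool_rot: [0.0, 1.0, -0.003, 0.001]
contact_force: [1.1, -0.9, -0.3]
grip_width: 0.0508
grip_force: 0.0
shift [1.5, -6.48, -2.59] turn [0.01, -0.01, -15.05] dist 0.214
shift [1.53, 0.08, 0.67] turn [0.0, 0.0, -15.0] dist 0.05
shift [0.0, 0.0, 3.65] turn [0.0, 0.0, 0.0] dist 0.11
```

View pics/w3.png

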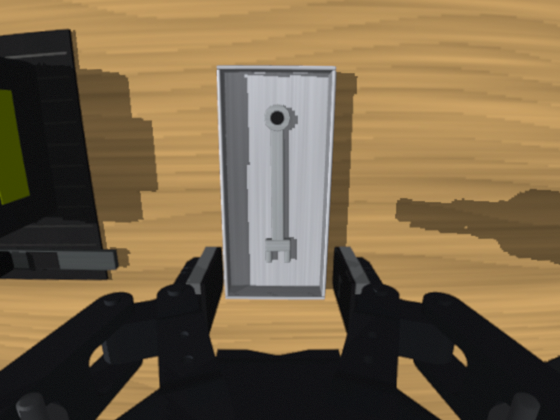

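The spanner lies flat at (277,185) in the middle of the tray. Now I'll put the wide pack back, gripping it at psi 0.

```bash
python3 -m inch '[[[0,0,-1],[0,0,0],0.6],[[0.1,-1,-2],[0,0,0],0.6],[[0.3,-2.3,-2.3],[0,0,0],0.6],[[0.5,-3.7,-2.3],[0,0,0],0.6],[[0.7,-5.1,-2.3],[0,0,0],0.6],[[0.9,-6.5,-2.3],[0,0,0],0.6],[[1.1,-7.9,-2.3],[0,0,0],0.6],[[1.3,-9.3,-2.3],[0,0,0],0.6]]'
python3 -m inch '[[[0.1,-1.2,0],[0,0,0],0.6],[[0.15,-2,0],[0,0,0],0.6],[[0.2,-2.6,0.5],[0,0,0],0.6],[[0.2,-2.6,0.8],[0,0,0],0.6],[[0.2,-2.6,0.8],[0,0,0],0.6],[[0.2,-2.6,0.8],[0,0,0],0.6]]'
python3 -c "
from h import *
plan((.5743,.0638,.1116,0)); print(ctrl.observe()['joints'])
p=ctrl.read_camera('wrist'); save(p,'w4.png'); W=cloud(p); z=W[...,2]
m=((z>.12)&(z<.15)).astype(np.uint8); n,l,s,c=cv2.connectedComponentsWithStats(m)
for i in range(1,n):
    if s[i,4]>200:
        P=W[l==i]; print(s[i],[np.round(a,1) for a in cv2.minAreaRect((P[:,:2]*1000).astype(np.float32))],np.median(P[:,2]))
"
```

```text
time: 35.25
eef_pos: [0.5693, -0.0136, 0.2296]
tool_rot: [0.0, 1.0, -0.003, 0.001]
contact_force: [0.6, 1.0, 0.4]
grip_width: 0.0511
grip_force: 0.0
time: 35.85
eef_pos: [0.5757, 0.061, 0.2048]
tool_rot: [0.0, 1.0, -0.004, -0.0]
contact_force: [1.0, -0.0, 1.0]
grip_width: 0.0512
grip_force: 0.0
shift [-0.05, -0.1, 3.11] turn [0.01, 0.0, -0.07] dist 0.093
[-0.08992547  0.3534795  -0.15567571  1.80972628  0.06556827  0.98373296
 -1.85061365]
[ 416  163   47   93 3244] [array([575.9, -55. ]), array([66.4, 23.1]), np.float64(0.1)] 0.13403093293915838
[ 257  165   33   94 2983] [array([575.3,  62.7]), array([65.6, 21.9]), np.float64(0.2)] 0.13413701986055526
```

```bash
python3 -m inch '[[[-0.04,-0.08,0.8],[0,0,-0.05],0.6],[[-0.04,-0.08,1.8],[0,0,-0.05],0.6],[[-0.04,-0.08,2.6],[0,0,-0.05],0.6],[[-0.04,-0.08,3],[0,0,-0.05],0.6],[[-0.04,-0.08,3.1],[0,0,-0.05],0.6],[[-0.04,-0.08,3.1],[0,0,-0.05],0.6],[[-0.04,-0.08,3.1],[0,0,-0.05],0.6]]'
python3 -m inch '[[[0,0,0],[0,0,0],0],[[0,0,0],[0,0,0],0],[[0,0,0],[0,0,0],0],[[0,0,0],[0,0,0],0],[[0,0,0],[0,0,0],0],[[0,0,0],[0,0,0],0]]' 90
python3 -m inch '[[[0,0,-0.3],[0,0,0],0],[[0,0,-0.8],[0,0,0],0],[[0,0,-1.6],[0,0,0],0],[[0,0,-2.6],[0,0,0],0],[[0,0,-3.7],[0,0,0],0],[[0,0,-4.8],[0,0,0],0],[[0,0,-5.8],[0,0,0],0],[[0,0,-6.2],[0,0,0],0]]'
python3 -m inch '[[[0,0,0],[0,0,0],0],[[0,0,0],[0,0,0],0]]'
python3 -c "
from h import *
plan((.5315,.346,.30,-1.9))"
```

```text
time: 36.6
eef_pos: [0.5756, 0.0651, 0.1129]
tool_rot: [-0.0, 1.0, -0.0, 0.001]
contact_force: [-0.8, -0.1, -0.1]
grip_width: 0.0511
grip_force: 0.0
time: 37.2
eef_pos: [0.5751, 0.0646, 0.1125]
tool_rot: [0.0, 1.0, -0.0, 0.001]
contact_force: [-1.4, -2.4, 6.7]
grip_width: 0.0207
grip_force: 89.1
time: 38.0
eef_pos: [0.5755, 0.0657, 0.3013]
tool_rot: [-0.001, 1.0, 0.0, 0.002]
contact_force: [0.9, -0.1, -6.5]
grip_width: 0.02
grip_force: 89.0
time: 38.2
eef_pos: [0.5736, 0.0651, 0.296]
tool_rot: [0.0, 1.0, 0.0, -0.001]
contact_force: [0.2, -0.7, -6.6]
grip_width: 0.0204
grip_force: 89.0
shift [-1.4, -9.36, -0.13] turn [0.0, 0.02, 0.32] dist 0.284
```

```bash
python3 -m inch '[[[-0.1,-0.6,0],[0,0,0],0],[[-0.3,-1.6,0],[0,0,0],0],[[-0.5,-2.8,0],[0,0,0],0],[[-0.7,-4.1,0],[0,0,0],0],[[-0.9,-5.4,0],[0,0,0.1],0],[[-1.1,-6.7,0],[0,0,0.2],0],[[-1.2,-7.9,0],[0,0,0.3],0],[[-1.38,-8.8,0],[0,0,0.3],0]]'
python3 -m inch '[[[0,-0.4,0],[0,0,0],0],[[0,-0.6,0],[0,0,0],0],[[0,-0.6,0.5],[0,0,0],0],[[0,-0.6,1.4],[0,0,0],0],[[0,-0.6,2.4],[0,0,0],0],[[0,-0.6,3.4],[0,0,0],0],[[0,-0.6,4],[0,0,0],0],[[0,-0.6,4],[0,0,0],0]]'
python3 -m inch '[[[0,0,0],[0,0,0],0],[[0,0,0],[0,0,0],0]]'
python3 -c "
from h import *
plan((.532,.347,.1405,-1.8));print(ctrl.observe()['joints'])"
```

```text
time: 39.0
eef_pos: [0.5314, 0.3315, 0.2946]
tool_rot: [0.001, 1.0, -0.015, -0.002]
contact_force: [0.2, 0.5, -6.1]
grip_width: 0.0203
grip_force: 89.0
time: 39.8
eef_pos: [0.5322, 0.3428, 0.1727]
tool_rot: [0.003, 1.0, -0.017, -0.003]
contact_force: [-0.9, 0.4, -7.1]
grip_width: 0.02
grip_force: 89.0
time: 40.0
eef_pos: [0.5349, 0.347, 0.1788]
tool_rot: [-0.001, 1.0, -0.016, 0.001]
contact_force: [0.8, 0.5, -6.0]
grip_width: 0.0202
grip_force: 89.2
shift [-0.1, 0.01, 1.28] turn [-0.01, -0.02, -0.01] dist 0.038
[-0.47950266  0.47974084 -0.26359126  1.68792614  0.1449359   0.9906803
 -2.39735659]
```

```bash
python3 -m inch '[[[-0.1,0,0.3],[0,0,0],0],[[-0.1,0,0.7],[0,0,0],0],[[-0.1,0,1.1],[0,0,0],0],[[-0.1,0,1.3],[0,0,0],0],[[-0.1,0,1.3],[0,0,0],0],[[-0.1,0,1.3],[0,0,0],0],[[-0.1,0,1.3],[0,0,0],0]]'
python3 -c "
from h import *
plan((.532,.347,.1175,-1.8))"
```

```text
time: 40.7
eef_pos: [0.5312, 0.3476, 0.1391]
tool_rot: [-0.0, 1.0, -0.016, 0.0]
contact_force: [-0.1, 0.3, -6.2]
grip_width: 0.0202
grip_force: 89.1
shift [0.03, 0.02, 0.72] turn [-0.01, -0.01, -0.0] dist 0.022
```

```bash
python3 -m inch '[[[0.02,0.02,0.15],[0,0,0],0],[[0.02,0.02,0.3],[0,0,0],0],[[0.02,0.02,0.45],[0,0,0],0],[[0.02,0.02,0.55],[0,0,0],0],[[0.02,0.02,0.62],[0,0,0],0],[[0.02,0.02,0.68],[0,0,0],0],[[0.02,0.02,0.71],[0,0,0],0],[[0.02,0.02,0.71],[0,0,0],0]]'
python3 -m inch '[[[0,0,0],[0,0,0],0],[[0,0,0.02],[0,0,0],0],[[0,0,0.02],[0,0,0],0]]'
```

```text
time: 41.5
eef_pos: [0.5314, 0.3468, 0.1178]
tool_rot: [-0.0, 1.0, -0.016, 0.0]
contact_force: [-2.6, -2.1, -1.2]
grip_width: 0.0202
grip_force: 89.9
time: 41.8
eef_pos: [0.5314, 0.3467, 0.1177]
tool_rot: [-0.0, 1.0, -0.016, 0.0]
contact_force: [-4.2, -3.8, 6.6]
grip_width: 0.0205
grip_force: 90.8
```

Seated, with gentle contact. I'll release and go for the slim pack.

```bash
python3 -m inch '[[[0,0,0],[0,0,0],0.6],[[0,0,0],[0,0,0],0.6],[[0,0,0],[0,0,0],0.6],[[0,0,0],[0,0,0],0.6],[[0,0,-0.8],[0,0,0],0.6],[[0,0,-2],[0,0,0],0.6],[[0,0,-3.4],[0,0,0],0.6],[[0,0,-3.4],[0,0,0],0.6]]'
python3 -m inch '[[[0.1,1.3,0],[0,0,0],0.6],[[0.3,2.7,0],[0,0,0],0.6],[[0.5,4.1,0],[0,0,0],0.6],[[0.7,5.5,0],[0,0,-0.1],0.6],[[0.8,6.9,0],[0,0,-0.2],0.6],[[0.9,8.3,0],[0,0,-0.3],0.6],[[1,9.7,0],[0,0,-0.3],0.6],[[1.1,11.1,0],[0,0,-0.3],0.6]]'
python3 -m inch '[[[0,0.6,0],[0,0,0],0.6],[[0,0.6,0],[0,0,0],0.6],[[0,0.6,0],[0,0,0],0.6]]'
python3 -c "
from h import *
plan((.5775,-.0541,.20,0),(.5775,-.0541,.1105,0))"
```

```text
time: 42.6
eef_pos: [0.5343, 0.3492, 0.2253]
tool_rot: [-0.004, 1.0, -0.016, 0.004]
contact_force: [0.2, 0.5, -0.4]
grip_width: 0.0509
grip_force: 0.0
time: 43.4
eef_pos: [0.5538, 0.0111, 0.2186]
tool_rot: [-0.0, 1.0, 0.0, 0.0]
contact_force: [0.9, -1.0, 0.4]
grip_width: 0.0512
grip_force: 0.0
time: 43.7
eef_pos: [0.5539, -0.0046, 0.2185]
tool_rot: [-0.0, 1.0, -0.0, 0.0]
contact_force: [-0.3, 0.9, 0.3]
grip_width: 0.0516
grip_force: 0.0
shift [0.79, 1.65, 0.62] turn [-0.01, -0.0, -0.0] dist 0.058
shift [0.0, 0.0, 2.98] turn [0.0, 0.0, 0.0] dist 0.09
```

```bash
python3 -m inch '[[[0.3,0.6,0],[0,0,0],0.6],[[0.6,1.2,0],[0,0,0],0.6],[[0.77,1.66,0.5],[0,0,0],0.6],[[0.77,1.66,1.5],[0,0,0],0.6],[[0.77,1.66,2],[0,0,0],0.6],[[0.77,1.66,2],[0,0,0],0.6],[[0.77,1.66,2],[0,0,0],0.6]]'
python3 -c "
from h import *
plan((.577,-.0545,.111,0))"
```

```text
time: 44.4
eef_pos: [0.5768, -0.0539, 0.1581]
tool_rot: [-0.0, 1.0, 0.001, -0.0]
contact_force: [0.6, 0.4, 0.3]
grip_width: 0.0516
grip_force: 0.0
shift [0.01, 0.02, 1.57] turn [-0.01, 0.01, 0.01] dist 0.047
```

```bash
python3 -m inch '[[[0,0,0.6],[0,0,0],0.6],[[0,0,1.2],[0,0,0],0.6],[[0,0,1.55],[0,0,0],0.6],[[0,0,1.55],[0,0,0],0.6],[[0,0,1.55],[0,0,0],0.6]]'
python3 -m inch '[[[0,0,0],[0,0,0],0],[[0,0,0],[0,0,0],0],[[0,0,0],[0,0,0],0],[[0,0,0],[0,0,0],0],[[0,0,0],[0,0,0],0],[[0,0,0],[0,0,0],0]]' 80
python3 -m inch '[[[0,0,-0.3],[0,0,0],0],[[0,0,-0.8],[0,0,0],0],[[0,0,-1.6],[0,0,0],0],[[0,0,-2.6],[0,0,0],0],[[0,0,-3.7],[0,0,0],0],[[0,0,-4.8],[0,0,0],0],[[0,0,-5.8],[0,0,0],0],[[0,0,-6.2],[0,0,0],0]]'
python3 -m inch '[[[0,0,0],[0,0,0],0],[[0,0,0],[0,0,0],0]]'
python3 -c "
from h import *
plan((.5300,.238,.30,-1.8))"
```

```text
time: 44.9
eef_pos: [0.5775, -0.0548, 0.1129]
tool_rot: [-0.0, 1.0, 0.0, 0.001]
contact_force: [-0.2, -0.5, 0.3]
grip_width: 0.0511
grip_force: 0.0
time: 45.5
eef_pos: [0.5777, -0.0546, 0.1132]
tool_rot: [-0.0, 1.0, 0.0, 0.001]
contact_force: [-0.9, 1.8, 5.9]
grip_width: 0.0203
grip_force: 79.7
time: 46.3
eef_pos: [0.578, -0.0552, 0.302]
tool_rot: [0.0, 1.0, -0.0, 0.003]
contact_force: [1.0, 0.5, -5.2]
grip_width: 0.0207
grip_force: 79.1
time: 46.5
eef_pos: [0.5759, -0.0551, 0.2967]
tool_rot: [0.0, 1.0, -0.0, -0.001]
contact_force: [0.6, 0.2, -6.2]
grip_width: 0.0202
grip_force: 79.0
shift [-1.53, -9.77, -0.11] turn [0.0, 0.02, 0.3] dist 0.297
```

```bash
python3 -m inch '[[[-0.1,-0.6,0],[0,0,0],0],[[-0.3,-1.6,0],[0,0,0],0],[[-0.5,-2.8,0],[0,0,0],0],[[-0.7,-4.1,0],[0,0,0],0],[[-0.9,-5.4,0],[0,0,0.1],0],[[-1.1,-6.7,0],[0,0,0.2],0],[[-1.3,-7.9,0],[0,0,0.3],0],[[-1.5,-9,0],[0,0,0.3],0]]'
python3 -m inch '[[[0,-0.5,0],[0,0,0],0],[[0,-0.75,0],[0,0,0],0],[[0,-0.75,0.5],[0,0,0],0],[[0,-0.75,1.4],[0,0,0],0],[[0,-0.75,2.4],[0,0,0],0],[[0,-0.75,3.4],[0,0,0],0],[[0,-0.75,4],[0,0,0],0],[[0,-0.75,4],[0,0,0],0]]'
python3 -m inch '[[[0,0,0],[0,0,0],0],[[0,0,0],[0,0,0],0]]'
python3 -c "
from h import *
plan((.5295,.2375,.14,-1.8))"
```

```text
time: 47.3
eef_pos: [0.5303, 0.2164, 0.2956]
tool_rot: [0.001, 1.0, -0.015, -0.002]
contact_force: [0.8, 0.8, -5.7]
grip_width: 0.0203
grip_force: 79.0
time: 48.1
eef_pos: [0.531, 0.2341, 0.1742]
tool_rot: [0.002, 1.0, -0.017, -0.003]
contact_force: [-1.2, -1.0, -5.7]
grip_width: 0.0202
grip_force: 79.1
time: 48.3
eef_pos: [0.5338, 0.2373, 0.1794]
tool_rot: [-0.0, 1.0, -0.016, 0.001]
contact_force: [0.3, -0.6, -5.1]
grip_width: 0.0201
grip_force: 79.2
shift [-0.15, -0.0, 1.31] turn [-0.01, -0.02, -0.01] dist 0.04
```

```bash
python3 -m inch '[[[-0.14,0,0.3],[0,0,0],0],[[-0.14,0,0.7],[0,0,0],0],[[-0.14,0,1.1],[0,0,0],0],[[-0.14,0,1.3],[0,0,0],0],[[-0.14,0,1.3],[0,0,0],0],[[-0.14,0,1.3],[0,0,0],0],[[-0.14,0,1.3],[0,0,0],0]]'
python3 -c "
from h import *
plan((.5295,.2375,.118,-1.8))"
```

```text
time: 49.0
eef_pos: [0.5289, 0.2379, 0.1396]
tool_rot: [-0.0, 1.0, -0.016, 0.0]
contact_force: [-0.2, -0.6, -4.5]
grip_width: 0.0205
grip_force: 79.1
shift [0.02, 0.01, 0.72] turn [-0.0, -0.01, -0.0] dist 0.022
```

```bash
python3 -m inch '[[[0.02,0.01,0.15],[0,0,0],0],[[0.02,0.01,0.3],[0,0,0],0],[[0.02,0.01,0.45],[0,0,0],0],[[0.02,0.01,0.55],[0,0,0],0],[[0.02,0.01,0.62],[0,0,0],0],[[0.02,0.01,0.68],[0,0,0],0],[[0.02,0.01,0.71],[0,0,0],0],[[0.02,0.01,0.71],[0,0,0],0]]'
python3 -m inch '[[[0,0,0],[0,0,0],0],[[0,0,0.02],[0,0,0],0],[[0,0,0.02],[0,0,0],0]]'
```

```text
time: 49.8
eef_pos: [0.529, 0.2376, 0.1183]
tool_rot: [-0.0, 1.0, -0.016, 0.0]
contact_force: [-2.4, -0.4, -0.5]
grip_width: 0.0204
grip_force: 79.8
time: 50.1
eef_pos: [0.529, 0.2379, 0.1182]
tool_rot: [-0.0, 1.0, -0.016, 0.0]
contact_force: [-4.9, 0.4, 5.4]
grip_width: 0.0204
grip_force: 80.7
```

```bash
python3 -m inch '[[[0,0,0],[0,0,0],0.6],[[0,0,0],[0,0,0],0.6],[[0,0,0],[0,0,0],0.6],[[0,0,0],[0,0,0],0.6],[[0,0,-0.8],[0,0,0],0.6],[[0,0,-2],[0,0,0],0.6],[[0,0,-3.4],[0,0,0],0.6],[[0,0,-3.8],[0,0,0],0.6]]'
python3 -c "
from h import *
plan((.5,.12,.24,44),(.459,-.0035,.15,90))
p=ctrl.read_camera('wrist'); save(p,'w5.png'); W=cloud(p); z=W[...,2]
m=((z>.12)&(z<.15)).astype(np.uint8); n,l,s,c=cv2.connectedComponentsWithStats(m)
for i in range(1,n):
    if s[i,4]>200:
        P=W[l==i]; print(s[i],[np.round(a,1) for a in cv2.minAreaRect((P[:,:2]*1000).astype(np.float32))],np.median(P[:,2]))
"
```

```text
time: 50.9
eef_pos: [0.5312, 0.2386, 0.236]
tool_rot: [-0.002, 1.0, -0.016, 0.003]
contact_force: [1.2, -0.1, 0.3]
grip_width: 0.0515
grip_force: 0.0
shift [-0.91, 3.98, -0.15] turn [-0.01, -0.07, -7.64] dist 0.123
shift [-3.84, 2.01, 3.0] turn [0.0, 0.0, -7.67] dist 0.158
[ 123  163   43   85 2640] [array([530.9, 343.8]), array([22.9, 67.2]), np.float64(89.1)] 0.13880088499757032
[ 264  164   29   85 2415] [array([528.2, 237.6]), array([22. , 64.9]), np.float64(88.4)] 0.13912263166026612
```

View pics/w5.png

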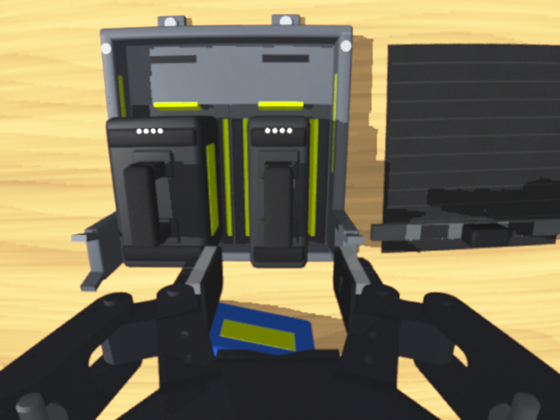

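Both packs stand upright in their seats: the wide one at (155,190), the slim one at (278,190), with handle heights 0.139. The bar lies on the mat at (465,232). Now the bar.

```bash
python3 -m inch '[[[0,0.4,0],[0,0,-1],0.6],[[-0.2,0.9,0],[0,0,-2.1],0.6],[[-0.3,1.5,0],[0,0,-3.2],0.6],[[-0.5,2.1,0],[0,0,-4.3],0.6],[[-0.6,2.8,0],[0,0,-5.4],0.6],[[-0.8,3.4,0],[0,0,-6.5],0.6],[[-0.91,3.98,0],[0,0,-7.6],0.6],[[-0.91,3.98,0],[0,0,-7.6],0.6]]'
python3 -m inch '[[[-0.4,0.2,0],[0,0,-1],0.6],[[-0.9,0.5,0],[0,0,-2.1],0.6],[[-1.5,0.8,0.3],[0,0,-3.2],0.6],[[-2.1,1.1,0.8],[0,0,-4.3],0.6],[[-2.7,1.4,1.4],[0,0,-5.4],0.6],[[-3.3,1.7,2],[0,0,-6.5],0.6],[[-3.84,2.01,2.6],[0,0,-7.67],0.6],[[-3.84,2.01,2.6],[0,0,-7.67],0.6]]'
python3 -m inch '[[[0,0,0],[0,0,0],0.6],[[0,0,0],[0,0,0],0.6]]'
python3 -c "
from h import *
plan((.459,-.0035,.009,90))
p=ctrl.read_camera('wrist'); W=cloud(p); z=W[...,2]
m=((z>.034)&(z<.048)&(W[...,0]>.44)&(W[...,0]<.48)).astype(np.uint8); n,l,s,c=cv2.connectedComponentsWithStats(m)
for i in range(1,n):
    if s[i,4]>200:
        P=W[l==i]; print(s[i],[np.round(a,1) for a in cv2.minAreaRect((P[:,:2]*1000).astype(np.float32))],np.median(P[:,2]))
"
```

```text
time: 51.75
eef_pos: [0.4972, 0.1158, 0.2299]
tool_rot: [0.0, 0.928, 0.372, -0.001]
contact_force: [0.2, -0.4, 0.3]
grip_width: 0.0516
grip_force: 0.0
time: 52.55
eef_pos: [0.4541, -0.0062, 0.1505]
tool_rot: [-0.002, 0.709, 0.705, -0.002]
contact_force: [-1.0, 0.5, 0.0]
grip_width: 0.0509
grip_force: 0.0
time: 52.75
eef_pos: [0.4577, -0.0029, 0.1539]
tool_rot: [0.0, 0.709, 0.706, 0.001]
contact_force: [0.3, -0.0, 0.1]
grip_width: 0.0512
grip_force: 0.0
shift [-0.02, 0.04, 4.83] turn [0.02, -0.01, -0.04] dist 0.145
[ 266  169   27   55 1452] [array([457.8,  -1.6]), array([44.8, 21.6]), np.float64(89.9)] 0.04020134633373425
```

```bash
python3 -m inch '[[[0,0.02,1],[0,0,0],0.6],[[0,0.02,2.2],[0,0,0],0.6],[[0,0.02,3.4],[0,0,0],0.6],[[0,0.02,4.3],[0,0,0],0.6],[[0,0.02,4.75],[0,0,0],0.6],[[0,0.02,4.75],[0,0,0],0.6],[[0,0.02,4.75],[0,0,0],0.6]]'
python3 -m inch '[[[0,0,0],[0,0,0],0],[[0,0,0],[0,0,0],0],[[0,0,0],[0,0,0],0],[[0,0,0],[0,0,0],0],[[0,0,0],[0,0,0],0],[[0,0,0],[0,0,0],0]]' 60
python3 -c "
from h import *
plan((.46,-.003,.26,90),(.475,.287,.26,88.2),(.475,.287,.14,88.2))"
```

```text
time: 53.5
eef_pos: [0.4581, -0.0036, 0.0114]
tool_rot: [0.0, 0.708, 0.706, 0.0]
contact_force: [-0.2, -0.3, 0.0]
grip_width: 0.0511
grip_force: 0.0
time: 54.1
eef_pos: [0.4584, -0.0043, 0.012]
tool_rot: [0.001, 0.708, 0.706, 0.001]
contact_force: [-0.8, 0.7, 5.9]
grip_width: 0.021
grip_force: 59.3
shift [0.04, 0.08, -8.27] turn [0.03, -0.0, -0.03] dist 0.248
shift [9.67, 0.5, 0.0] turn [0.0, 0.0, 0.3] dist 0.29
shift [0.0, 0.0, 4.0] turn [0.0, 0.0, 0.0] dist 0.12
```

```bash
python3 -m inch '[[[0,0,-0.4],[0,0,0],0],[[0,0,-1.2],[0,0,0],0],[[0,0,-2.4],[0,0,0],0],[[0,0,-3.7],[0,0,0],0],[[0,0,-5],[0,0,0],0],[[0,0,-6.3],[0,0,0],0],[[0,0,-7.5],[0,0,0],0],[[0,0,-8.27],[0,0,0],0]]'
python3 -m inch '[[[0.8,0.2,0],[0,0,0],0],[[2,0.5,0],[0,0,0],0],[[3.3,0.8,0],[0,0,0],0],[[4.6,0.9,0],[0,0,0],0],[[5.9,0.9,0],[0,0,0.1],0],[[7.2,0.8,0],[0,0,0.25],0],[[8.5,0.7,0],[0,0,0.25],0],[[9.4,0.6,0],[0,0,0.25],0]]'
python3 -m inch '[[[0.2,0,0],[0,0,0],0],[[0.2,0,0.5],[0,0,0],0],[[0.2,0,1.2],[0,0,0],0],[[0.2,0,2],[0,0,0],0],[[0.2,0,2],[0,0,0],0],[[0.2,0,2],[0,0,0],0],[[0.2,0,2],[0,0,0],0]]'
python3 -c "
from h import *
plan((.4742,.2872,.155,88.4))"
```

```text
time: 54.9
eef_pos: [0.4574, -0.0042, 0.2625]
tool_rot: [0.001, 0.708, 0.706, 0.001]
contact_force: [0.7, -0.2, -2.3]
grip_width: 0.0214
grip_force: 59.0
time: 55.7
eef_pos: [0.4747, 0.2801, 0.2598]
tool_rot: [-0.0, 0.717, 0.698, 0.0]
contact_force: [-0.2, -0.1, -1.9]
grip_width: 0.0214
grip_force: 59.1
time: 56.4
eef_pos: [0.477, 0.2831, 0.1999]
tool_rot: [0.0, 0.718, 0.696, 0.001]
contact_force: [0.4, 0.1, -1.4]
grip_width: 0.0207
grip_force: 59.0
shift [0.13, -0.1, 1.5] turn [0.01, -0.01, -0.02] dist 0.045
```

```bash
python3 -m inch '[[[0.07,-0.05,0.5],[0,0,0],0],[[0.13,-0.1,1],[0,0,0],0],[[0.13,-0.1,1.5],[0,0,0],0],[[0.13,-0.1,1.5],[0,0,0],0],[[0.13,-0.1,1.5],[0,0,0],0]]'
python3 -c "
from h import *
plan((.4742,.2872,.112,88.4))
p=ctrl.read_camera('wrist'); save(p,'w6.png'); 
p=ctrl.read_camera('scene'); im=p['image'][190:270,330:480]; cv2.imwrite('pics/s6.png',cv2.resize(im[...,::-1],None,fx=5,fy=5,interpolation=cv2.INTER_CUBIC))
"
```

```text
time: 56.9
eef_pos: [0.473, 0.2873, 0.1531]
tool_rot: [-0.0, 0.717, 0.697, -0.001]
contact_force: [-0.7, -0.6, -2.0]
grip_width: 0.0212
grip_force: 59.0
shift [-0.0, 0.04, 1.37] turn [-0.01, 0.01, -0.01] dist 0.041
```

View pics/w6.png

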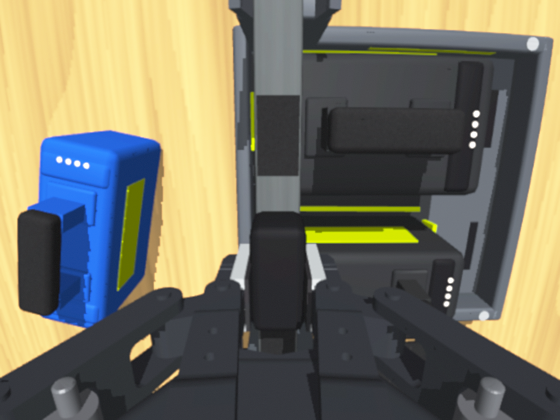

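View pics/s6.png

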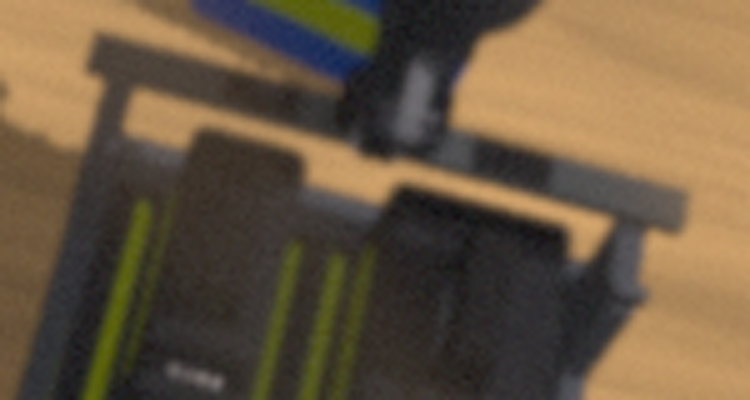

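The wrist view shows the bar at (281,60) over the left saddle, whose prongs span columns 232 to 340 (centre about 286). The scene crop shows the bar above both posts. I'll measure that offset before lowering.

```bash
python3 -c "
from h import *
for c in ['wrist','scene','top']:
    p=ctrl.read_camera(c); W=cloud(p); z=W[...,2]
    for nm,a,b in [('L',.395,.43),('R',.155,.182),('Lin',.36,.395)]:
        m=(W[...,1]>a)&(W[...,1]<b)&(W[...,0]>.44)&(W[...,0]<.52)
        for k,lo,hi in [('bar',.145,.168),('prong',.095,.13)]:
            P=W[m&(z>lo)&(z<hi)]
            if len(P)>8: print(c,nm,k,len(P),np.round([P[:,0].min(),P[:,0].max(),np.percentile(P[:,0],3),np.percentile(P[:,0],97),P[:,1].mean(),P[:,2].max()],4))
"
```

```text
wrist L bar 467 [0.4659 0.4855 0.4664 0.485  0.3967 0.1568]
wrist L prong 1338 [0.4513 0.5058 0.453  0.5042 0.406  0.1256]
wrist Lin bar 4457 [0.4648 0.4858 0.4659 0.4846 0.3778 0.1572]
wrist Lin prong 2617 [0.4886 0.52   0.4899 0.519  0.3731 0.1059]
scene L bar 117 [0.4672 0.4891 0.4683 0.4884 0.4073 0.1577]
scene L prong 155 [0.4591 0.5089 0.4631 0.5078 0.4076 0.1253]
scene R bar 105 [0.4594 0.4825 0.4608 0.4806 0.1699 0.158 ]
scene R prong 119 [0.4534 0.4995 0.4557 0.4987 0.1729 0.1254]
scene Lin bar 157 [0.4653 0.4893 0.4667 0.4881 0.3775 0.1588]
scene Lin prong 228 [0.4641 0.5195 0.4667 0.5176 0.3733 0.1052]
top R bar 70 [0.4614 0.479  0.4616 0.4788 0.1702 0.1586]
top R prong 90 [0.4455 0.4989 0.4457 0.4987 0.173  0.1263]
```

```bash
python3 -m inch '[[[0,0.08,0.1],[0,0,0.03],0],[[0,0.08,0.4],[0,0,0.03],0],[[0,0.08,0.7],[0,0,0.03],0],[[0,0.08,0.9],[0,0,0.03],0],[[0,0.08,1.1],[0,0,0.03],0],[[0,0.08,1.2],[0,0,0.03],0],[[0,0.08,1.25],[0,0,0.03],0],[[0,0.08,1.25],[0,0,0.03],0]]'
python3 -m inch '[[[0,0,0],[0,0,0],0],[[0,0,0.05],[0,0,0],0],[[0,0,0.1],[0,0,0],0],[[0,0,0.1],[0,0,0],0]]'
```

```text
time: 57.95
eef_pos: [0.4757, 0.2875, 0.1162]
tool_rot: [-0.0, 0.718, 0.696, -0.0]
contact_force: [0.6, -0.3, -2.1]
grip_width: 0.0213
grip_force: 59.0
time: 58.35
eef_pos: [0.4757, 0.2873, 0.1132]
tool_rot: [0.0, 0.719, 0.696, -0.0]
contact_force: [-0.7, 0.3, -2.4]
grip_width: 0.0209
grip_force: 59.0
```

```bash
python3 -m inch '[[[0,0,0.04],[0,0,0],0],[[0,0,0.06],[0,0,0],0],[[0,0,0.06],[0,0,0],0]]'
python3 -m inch '[[[0,0,0],[0,0,0],0.2],[[0,0,0],[0,0,0],0.5],[[0,0,0],[0,0,0],0.5],[[0,0,0],[0,0,0],0.5],[[0,0,-0.5],[0,0,0],0.5],[[0,0,-1.5],[0,0,0],0.5],[[0,0,-3],[0,0,0],0.5],[[0,0,-4],[0,0,0],0.5]]'
python3 -m inch '[[[-1.2,0,0],[0,0,0],0.5],[[-2.5,0,-0.5],[0,0,0],0.5],[[-3.8,0,-0.5],[0,0,0],0.5],[[-5.1,0,-0.5],[0,0,0],0.5],[[-6.4,0,-0.5],[0,0,0],0.5],[[-7.7,0,-0.5],[0,0,0],0.5],[[-9,0,-0.5],[0,0,0],0.5],[[-9,0,-0.5],[0,0,0],0.5]]'
python3 -c "
from h import *
p=ctrl.read_camera('top'); W=cloud(p); z=W[...,2]
save(p,'top3.png')
im=p['image'][120:290,110:420]; cv2.imwrite('pics/top3c.png',cv2.resize(cv2.convertScaleAbs(im[...,::-1],alpha=1.6,beta=15),None,fx=2.5,fy=2.5,interpolation=cv2.INTER_CUBIC))
for nm,y0,lo,hi,dy in [('barL',.385,.105,.12,.03),('barR',.185,.105,.12,.03),('grip',.288,.13,.15,.03),('wide',.346,.13,.15,.02),('slim',.237,.13,.15,.02)]:
    P=W[(abs(W[...,1]-y0)<dy)&(z>lo)&(z<hi)&(W[...,0]>.44)&(W[...,0]<.6)]
    print(nm,len(P),np.round(np.r_[P.min(0),P.max(0),np.median(P[:,2])],4))
"
```

```text
time: 58.65
eef_pos: [0.4759, 0.2874, 0.1121]
tool_rot: [0.0, 0.719, 0.695, 0.0]
contact_force: [-1.7, -2.1, 3.9]
grip_width: 0.021
grip_force: 60.0
time: 59.45
eef_pos: [0.4762, 0.2883, 0.2353]
tool_rot: [0.0, 0.718, 0.696, 0.002]
contact_force: [0.4, -0.3, 0.1]
grip_width: 0.0425
grip_force: 0.0
time: 60.25
eef_pos: [0.4667, 0.0119, 0.2473]
tool_rot: [0.001, 0.721, 0.693, -0.001]
contact_force: [0.0, -0.1, 0.3]
grip_width: 0.0427
grip_force: 0.0
barL 214 [0.4538 0.3559 0.1052 0.5877 0.4148 0.12   0.1118]
barR 214 [0.4457 0.158  0.1053 0.4965 0.2146 0.1198 0.1116]
grip 162 [0.4641 0.2665 0.1301 0.4867 0.312  0.1439 0.1393]
wide 243 [0.4988 0.3332 0.13   0.5651 0.3565 0.1442 0.1384]
slim 235 [0.4949 0.2258 0.13   0.5599 0.2497 0.1438 0.1382]
```

View pics/top3c.png

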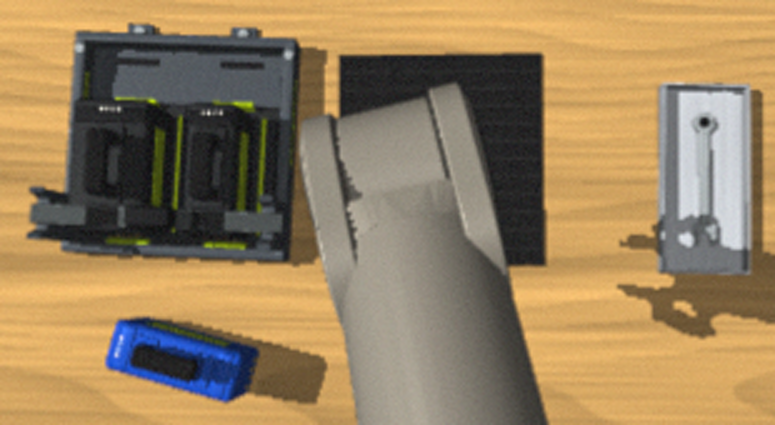

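The top view shows the bar back in both saddles at (60–280,215), with both ends at 0.112 m. Both packs stand upright in their seats, and the spanner is in the tray at (705,180). The arm is clear of everything.

```bash
python3 -c "
from cell import ctrl
print(ctrl.job_done())"
```

```text
the job is handed in; nothing more can be done
None
```

The job is done and handed in at about 60 s of the 147 s allowed: the spanner lies flat in the tool tray, both packs stand upright in their own seats, and the hold-down bar is back in its two saddles.

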